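Close up a drive carrier under locking pliers

TASK

Lay every loose drive module rib-up in a bay of the drive carrier, then set the cover fully home on the carrier's two pegs with its lug between the open jaws of the locking pliers, and squeeze the pliers' handles until they snap over and stay locked on the lug by themselves. With the pliers still locked, push the cover's captive black quarter-turn knob down and turn it clockwise until the fastener holds, let it go, and then flick the red release lever so that the pliers spring open. Leave the other things on the bench where they are.

Things in the scene. Friction and masses are not known exactly. Their poses are not given: they have to be found in the camera images.
- station: fixed: drive carrier on a dark base, locking pliers on its -y side, handles to -y. Origin: carrier's middle on the bench; z up. Carrier floor 6 mm up between end blocks (inner faces x = -38 and 38 mm, tops 36 mm up, y -73 to 73). Four bays along x, 34 mm wide, centred at y = 51, 17, -17, -51, parted by rails 4 mm high; y sides else open. Steel pegs on the blocks at (-52, 56) and (52, -56) mm
- cover_seat (a point): where the cover's origin lies when fully home, 36 mm above the bench (the tops of the end blocks); axes as the station's, which the seated cover's axes match. The pegs are 8 mm across and rise 13 mm above this level, tapered at the top
- lug_seat (a point): where the point lug lies when the cover is home: between the pliers' jaws, 48 mm above the bench, axes as the station's
- handles_mid (a point): fixed point midway between the pliers' handles where to squeeze, 46 mm above the bench; axes as the station's. Both handles swing alike, level, about an upright pivot 80 mm to +y. Handles: 38 to 54 mm above the bench, from 48 mm nearer to 32 mm further than this point; 66 mm over their outer faces here when open, 32 mm locked. Squeeze along x, up to about 20 N, until they snap over
- plier_a (a joint): angle of the pliers' handles, rad: 0 open (jaws about 28 mm apart), 0.165 over centre, about 0.205 locked on the 12 mm lug (0.24 with nothing in the jaws). A spring opens them below 0.165 and shuts them above
- lever_pad (a point): middle of the red release lever's pad: 7 mm thick in x, 40 mm long in y, 42 to 62 mm above the bench, beyond the handles' ends. Pliers locked: at (0, -290) mm in the station's frame. Push it to the station's +x (about 5 to 10 N, 20 to 30 mm) to pry the handles apart; they spring open and carry the pad to about x = 32 mm. Its axes are turned up to 0.9 rad from the station's
- lever (a joint): angle of the release lever, rad: 0 at rest, up to 0.9 when its pad is pushed to the station's +x; springs back
- cover: aluminium plate 132 x 146 x 5 mm (x, y, z), about 0.3 kg; origin in the middle of its underside, z up. 10 mm holes for the pegs at (-52, 56) and (52, -56) mm. Blue handle block at (-10, 0): 36 mm in x, 12 mm in y, top 30 mm above the underside. A lug sticks out at -y. The captive black knob stands at (52, 0)
- cover_grip (a point): middle of the blue handle, 20 mm above the cover's underside; axes as the cover's; grip it across y, 12 mm wide
- lug (a point): middle of the cover's lug, at (0, -95, 12) mm in the cover's frame; the lug is 12 mm in x, 22 mm in y, top 20 mm above the underside
- knob_grip (a point): middle of the black knob's bar, on its axis. Bar 34 mm long in the point's x, 12 mm in y, 20 mm tall (10 mm either way); at the start along the cover's x, its underside 17 mm above the cover's underside until pushed down. White mark at one end
- knob_slide (a joint): how far the knob is pushed down, m: 0 up, 0.012 fully in; spring 2.4 N at 0 to 10 N fully in. Push fully in before turning: a crossbar 20 x 6 mm below it must pass a slot (24 mm along the station's y) in the carrier's +x block. Turned and let go it springs back only to about 0.010 and holds
- knob_turn (a joint): how far the knob is turned clockwise seen from above, rad: 0 at the start, stop at 1.5; stiff enough to stay as left
- module0: loose drive module, may be absent, starts on a blue mat 2 mm thick: green body 66 x 28 x 12 mm (x, y, z) with an aluminium rib on top, 40 mm long in x, 8 mm thick in y, 12 mm tall (12 to 24 mm above the underside); origin in the middle of the underside, z up; about 60 g. Lay it with x along the bay, either way round; pinch the rib across y
- module1: loose drive module, may be absent, starts on a blue mat 2 mm thick: green body 66 x 28 x 12 mm (x, y, z) with an aluminium rib on top, 40 mm long in x, 8 mm thick in y, 12 mm tall (12 to 24 mm above the underside); origin in the middle of the underside, z up; about 60 g. Lay it with x along the bay, either way round; pinch the rib across y
- module2: loose drive module, may be absent, starts on a blue mat 2 mm thick: green body 66 x 28 x 12 mm (x, y, z) with an aluminium rib on top, 40 mm long in x, 8 mm thick in y, 12 mm tall (12 to 24 mm above the underside); origin in the middle of the underside, z up; about 60 g. Lay it with x along the bay, either way round; pinch the rib across y
- module3: loose drive module, may be absent, starts on a blue mat 2 mm thick: green body 66 x 28 x 12 mm (x, y, z) with an aluminium rib on top, 40 mm long in x, 8 mm thick in y, 12 mm tall (12 to 24 mm above the underside); origin in the middle of the underside, z up; about 60 g. Lay it with x along the bay, either way round; pinch the rib across y
- driver: grey screwdriver 170 mm; a bystander, leave it where it is
- blower: black blower fan, about 80 mm; a bystander, leave it where it is
- meter: grey meter, 75 x 130 x 30 mm; a bystander, leave it where it is
- screw_jar: small clear jar, 40 mm across; a bystander, leave it where it is
- parts_case: yellow case 100 x 70 x 35 mm; a bystander, leave it where it is
- old_drive: flat silver drive 100 x 69 x 9 mm; a bystander, leave it where it is
- spudger: black plastic stick 130 mm; a bystander, leave it where it is
Mind the look-alikes: they are no part of the job. Leave any green look-alike of the cover alone.

How it is judged:
By the outcome, as a careful person would: the job done as asked, in the order asked, and still so for the second after the job is handed in, with the robot touching nothing.
Of module0, module1, module2, module3 only 2 to 4 are there at a start; the rules pass over those that are not, and their reading is None.
At some moment in a run one of module0, module1, module2, module3, cover may be knocked a few centimetres aside while the robot is not near it.
It also fails if it takes over 210 s, if anything falls off the work surface, if the arm or the gripper's body presses on something with over 40 N, if the wrist force passes 120 N, or if a joint passes its speed limit or range.

ROBOT

A 7-joint arm with a two-finger parallel gripper is mounted at the origin on the work surface. World frame = base frame: x ahead of the robot, y to its left, z up, the work surface at z = 0. Lengths are in m, angles in rad, forces in N, time in s.
With the tool pointing down it reaches from about 0.4 to 0.85 m from the base axis. Payload 10.4 kg.
Tool frame: the origin (TCP) lies between the finger pads; the fingertips stand 11 mm ahead of it and the grasp point (between the pads) lies 8 mm behind it; x points along the fingers, y is the direction in which the jaws open and shut, and the axes are right-handed (so a half turn about x gives the same grasp; the last joint's range is limited). The gripper opens to 87 mm and grips with 3 to 60 N. Pads are 19 mm wide; open, the fingers measure 117 mm over their backs; the gripper's body (75 mm by 190 mm) begins 51 mm behind the grasp point.
Start: joints at [-0.023, 0.332, -0.065, 1.46, 0.022, 1.35, -0.088], TCP at [0.625, 0, 0.212] pointing down, gripper open.
Joint ranges: [-2.6, 2.6], [-0.5, 2.12], [-1.47, 1.34], [0.16, 2.42], [-1.27, 4.41], [0.06, 2.06], [-2.6, 2.6]. Speed limits (rad/s): [2.22, 2.22, 2.79, 2.79, 3.14, 3.14, 3.14].

INTERFACE

Orientations are given as a unit quaternion [x, y, z, w].
In Python, from bench import r, cams, ticket gives the robot as it stands. The module is installed in compiled form; this text tells all that it offers.
- The arm moves only by the tool drive_tool, never from a script. Its argument "moves" is text: rows parted by semicolons, each of 5 numbers parted by spaces: the shift along the world's x, y, z in m, then the turn about the world's z in degrees, then the closure, from 0 (fully open) to 1 (shut). In form: x y z twist grip; .... A call has 1 to 20 rows; each row shifts and turns the commanded pose from where the row before left it; what a row does not reach is not made up. A row lasts 1/8 s, in which the tool goes at most 62.5 mm and 10.7 degrees, less where a joint would pass 70% of its speed; a pose out of reach is approached as far as the arm can. A call is refused whole if a number of a shift passes 0.0625 or a number of a turn 10.7, either way. A call with a gripper value outside its range is refused whole. The fingers move at their own pace and stop on an object; "newtons" is the grip in N (left out, the last holds). Time passes only in rows, so rows that do not move let the fingers close. It gives the time, the measured TCP pose, the force and the opening at its end, in the units of the state.
- r.read_state(): the state, without advancing time (a new reading comes with each control period).
- cams.camera(name): name is "scene" or "side" or "wrist"; returns a dict with "color" (420x560x3 uint8, red, green, blue), "fx", "fy", "cx", "cy" (pixels), "distortion" ([k1, k2, p1, p2, k3] as OpenCV has them; the pictures are not rectified), "extrinsics" (4x4, takes a point from camera to world coordinates). Camera axes: x right, y down, z forward; pixel columns grow to the right and rows downward; lengths in m; the calibration is good to about 2 mm. A picture is of the moment at which its call begins. There is no depth.
- ticket.close_job(): hands the job in, once; it reports no verdict.
The state is a dict: "time": time; "joint_positions": joint angles; "joint_vel": joint speeds; "joint_torque": joint torques, N m; "ee_pos": TCP position; "eef_rot": TCP orientation; "ft_force": force on the tool from outside, world axes, zero at the start; "torque": the same for the moment, N m; "width": finger opening in m.
Only numpy, scipy, OpenCV 4.12 (cv2) and the standard library are available. Lean on these libraries where they do the work, as an engineer would, in place of code of your own. Each camera call takes 0.05 s, during which the arm holds its last target.

## Working session

There is one attempt and no reset: what is moved stays moved. The work goes in short steps, Python scripts to look and compute and a tool call to move; the robot and the scene stay as the last step left them, time stands still between calls to the robot, and variables do not carry over. Pictures are saved under pics/ and viewed, and the job is handed in when it is done.

Besides the shell and the picture viewer there is one more tool, called after "Emit:" as name(argument=value, ...), one argument or row to a line, values as JSON. drive_tool: Moves the arm, as the interface text tells. Its arguments: {"type":"object","properties":{"moves":{"type":"string"},"newtons":{"type":"number"}},"required":["moves"]}

```bash
ls; mkdir -p pics
cat > h.py <<'E'
import numpy as np,cv2,json,pickle
def snap(n,tag):
    from bench import cams
    c=cams.camera(n); cv2.imwrite(f'pics/{tag}.png',c['color'][:,:,::-1]); pickle.dump(c,open(f'pics/{tag}.pkl','wb')); return c
def load(tag): return pickle.load(open(f'pics/{tag}.pkl','rb'))
def K(c): return np.array([[c['fx'],0,c['cx']],[0,c['fy'],c['cy']],[0,0,1.]])
def ray(c,uv):
    p=cv2.undistortPoints(np.array(uv,float).reshape(-1,1,2),K(c),np.array(c['distortion'],float)).reshape(-1,2)
    E=np.array(c['extrinsics']); d=np.c_[p,np.ones(len(p))]@E[:3,:3].T
    return E[:3,3],d
def onz(c,uv,z):
    o,d=ray(c,uv); return o+d*((z-o[2])/d[:,2])[:,None]
def proj(c,P):
    E=np.linalg.inv(np.array(c['extrinsics'])); P=np.array(P,float).reshape(-1,3)
    return cv2.projectPoints(P,cv2.Rodrigues(E[:3,:3])[0],E[:3,3],K(c),np.array(c['distortion'],float))[0].reshape(-1,2)
E
python3 - <<'E'
from h import *
for n in ['scene','side','wrist']:
    c=snap(n,n+'0'); print(n,c['fx'],np.round(c['extrinsics'],3).tolist())
from bench import r
print(r.read_state())
E
```

```text
pics
scene 440.3735552679838 [[0.684, 0.602, -0.413, 1.033], [0.73, -0.553, 0.402, -0.488], [0.014, -0.576, -0.817, 1.03], [0.0, 0.0, 0.0, 1.0]]
side 408.8611259189082 [[-0.997, -0.049, 0.065, 0.476], [-0.082, 0.622, -0.779, 0.93], [-0.002, -0.782, -0.623, 0.819], [0.0, 0.0, 0.0, 1.0]]
wrist 317.187257522519 [[1.0, -0.0, -0.0, 0.626], [-0.0, -0.956, -0.294, 0.083], [-0.0, 0.294, -0.956, 0.384], [0.0, 0.0, 0.0, 1.0]]
{'time': 0.15, 'joint_positions': array([-0.02259479,  0.33273645, -0.06472362,  1.46072719,  0.02160658,
        1.34988446, -0.08847429]), 'joint_vel': array([-0.00087578,  0.00010302,  0.00116168, -0.00292482,  0.00011218,
       -0.00186428, -0.00115451]), 'joint_torque': array([ 1.82067095e-03, -6.23630190e+01,  2.54254905e-02, -3.90143681e+01,
       -6.11935230e-02,  3.71907104e-02, -1.53469024e-06]), 'ee_pos': array([6.24708358e-01, 8.84506435e-06, 2.11040809e-01]), 'eef_rot': array([ 0.49970937,  0.50026918, -0.50026013,  0.49976105]), 'ft_force': array([ 0.32922514,  0.60852641, -0.17477864]), 'torque': array([-0.05938616,  0.02228228, -0.03867301]), 'width': 0.08677285413492501}
```

View pics/scene0.png

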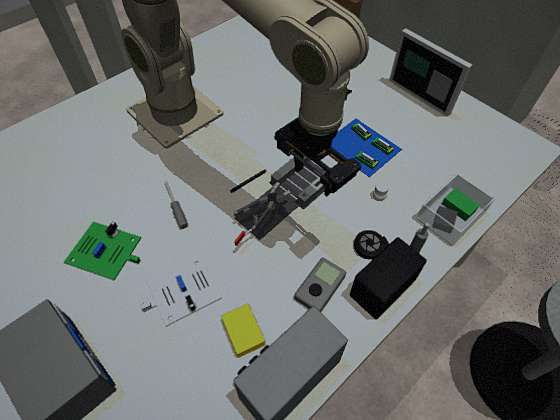

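View pics/side0.png

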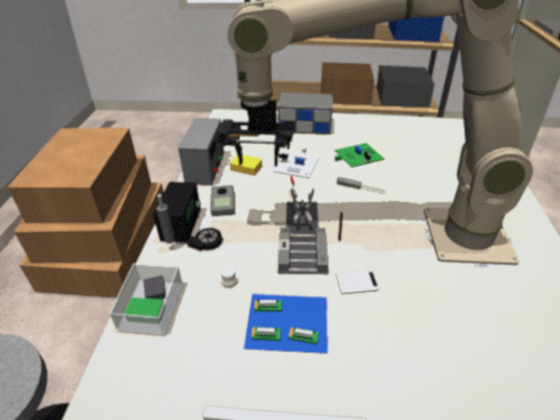

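View pics/wrist0.png

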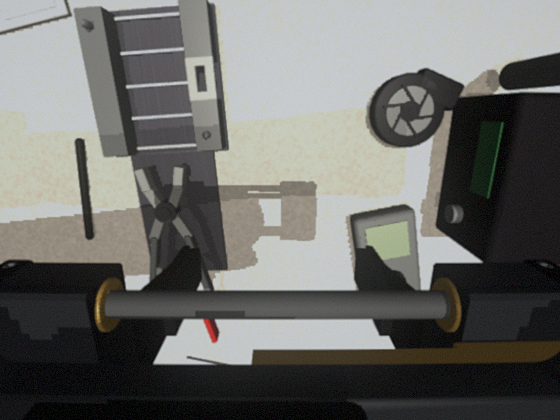

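The scene image shows three modules on the blue mat (scene px about (361,131), (382,146), (368,160)). There is a bare silver cover at (185,290), and the green board at (105,250) is the look-alike. The green block in the tray at (460,203) is not a module. The wrist image shows the carrier, with pegs near (88,25) and (206,135).

Run:
```python
from h import *
c=load('wrist0'); P=onz(c,[[88,25],[206,135]],0.049); print(P)
d=P[1]-P[0]; print(np.linalg.norm(d), np.hypot(104,112)); a=np.arctan2(d[1],d[0])-np.arctan2(-112,104); print('yaw',a, P.mean(0))
s=load('scene0')
print('cover',onz(s,[[143,286],[195,263],[221,297],[167,323]],0.005)); print('blue',onz(s,[[181,283]],0.03),'knob',onz(s,[[189,301]],0.03))
print('mods',onz(s,[[361,130],[382,145],[368,158]],0.026))
im=cv2.imread('pics/scene0.png')
cv2.imwrite('pics/sc_crop.png',cv2.resize(im[210:340,50:250],None,fx=4,fy=4,interpolation=cv2.INTER_CUBIC)); 
cv2.imwrite('pics/sc_mods.png',cv2.resize(im[100:200,300:420],None,fx=6,fy=6,interpolation=cv2.INTER_CUBIC)[:600]); 
cv2.imwrite('pics/w_crop.png',cv2.resize(im:=cv2.imread('pics/wrist0.png')[0:350,50:330],None,fx=1.7,fy=1.7,interpolation=cv2.INTER_CUBIC))
```

```text
[[0.4454894  0.16429836 0.049     ]
 [0.5520575  0.06105324 0.049     ]]
0.14837895495645081 152.8397853963424
yaw 0.05285662847621486 [0.49877345 0.1126758  0.049     ]
cover [[ 0.46427845 -0.41899169  0.005     ]
 [ 0.50007865 -0.28700191  0.005     ]
 [ 0.61873882 -0.2957656   0.005     ]
 [ 0.58330041 -0.42918583  0.005     ]]
blue [[ 0.53403367 -0.349186    0.03      ]] knob [[ 0.5850654  -0.36227748  0.03      ]]
mods [[0.48672934 0.3713878  0.026     ]
 [0.57254046 0.37092494 0.026     ]
 [0.57793805 0.29917301 0.026     ]]
```

View pics/sc_crop.png

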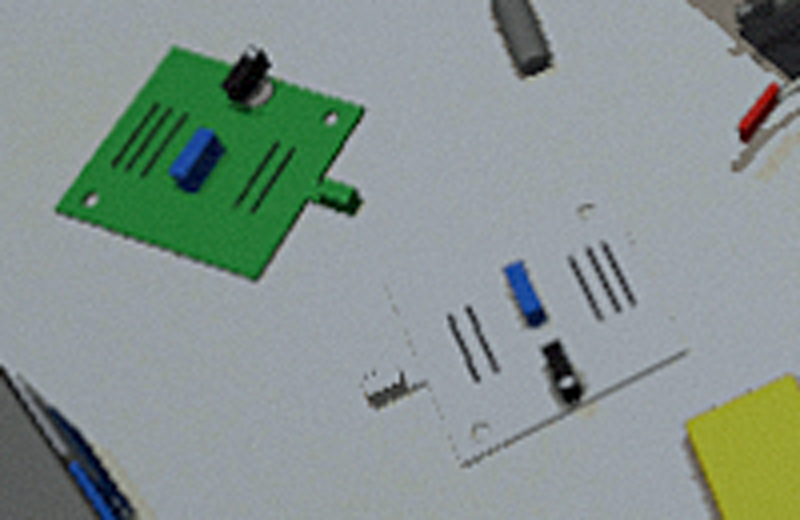

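View pics/w_crop.png

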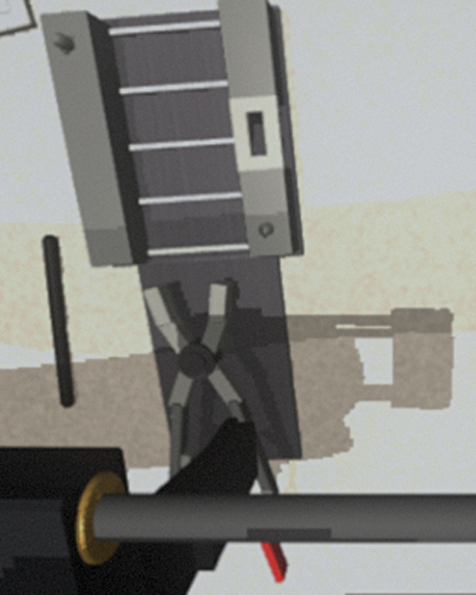

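View pics/sc_mods.png

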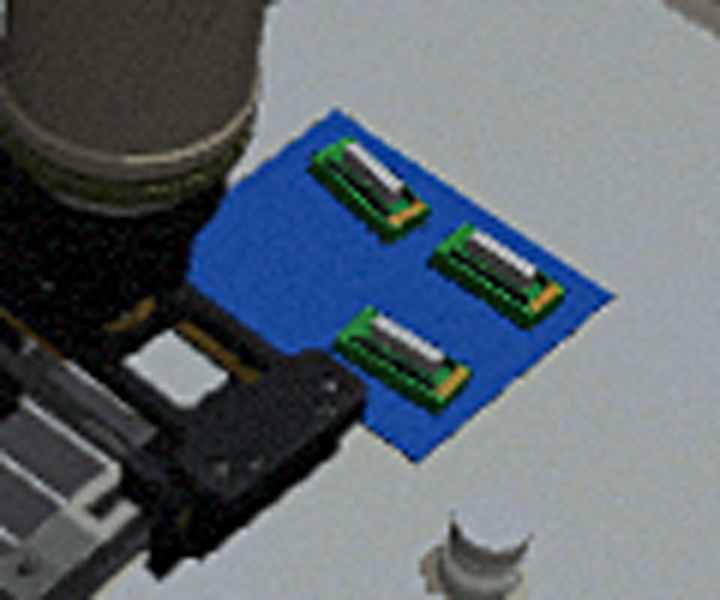

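Emit:
drive_tool(
  moves="-0.012 0.04 0.01 10 0.7; -0.012 0.04 0.01 10 0.7; -0.012 0.04 0.01 10 0.7; -0.012 0.04 0.01 10 0.7; -0.012 0.04 0 10 0.7; -0.012 0.04 0 10 0.7; -0.012 0.04 0 10 0.7; -0.011 0.04 0 10 0.7; 0 0 0 10 0.7; 0 0 0 0 0.7; 0 0 0 0 0.7; 0 0 0 0 0.7",
  newtons=20,
)

```text
time: 1.65
ee_pos: [0.5303, 0.3194, 0.2517]
eef_rot: [0.001, 0.707, -0.001, 0.707]
ft_force: [0.1, 0.2, -0.7]
width: 0.0261
```

Run:
```python
from h import *
c=snap('wrist','wrist1'); c=snap('scene','scene1')
```

```text
(no output)
```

View pics/wrist1.png

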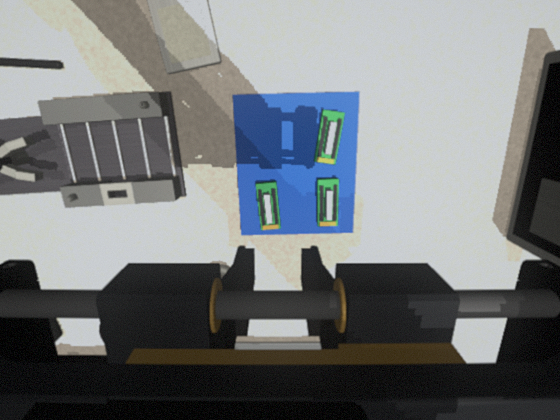

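View pics/scene1.png

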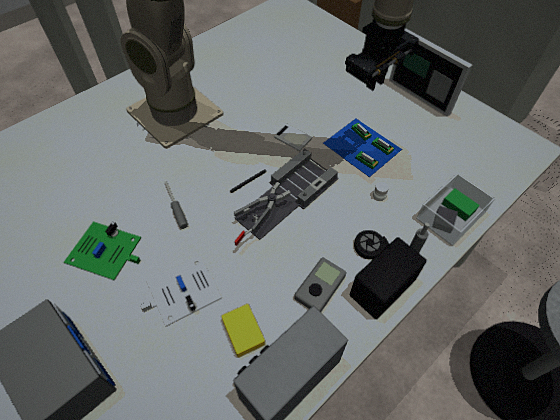

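Run:
```python
from h import *
im=cv2.imread('pics/wrist1.png')
cv2.imwrite('pics/w1c.png',cv2.resize(im[85:245,225:365],None,fx=4,fy=3.75,interpolation=cv2.INTER_CUBIC)[:600])
cv2.imwrite('pics/w1d.png',cv2.resize(im[80:220,30:200],None,fx=4.2,fy=4.2,interpolation=cv2.INTER_CUBIC)[:600])
```

```text
(no output)
```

View pics/w1c.png

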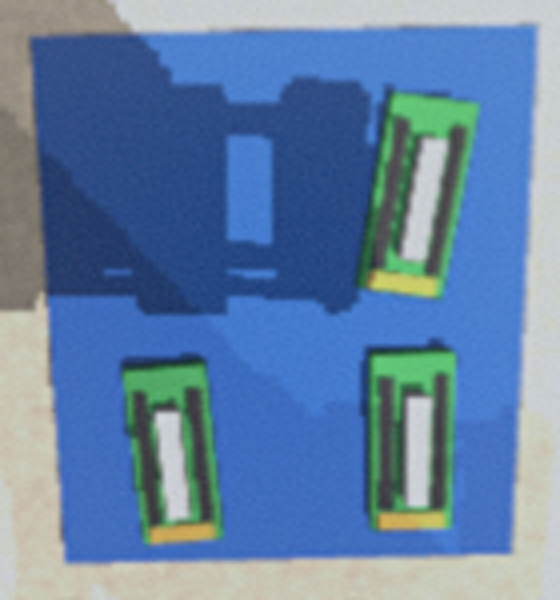

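View pics/w1d.png

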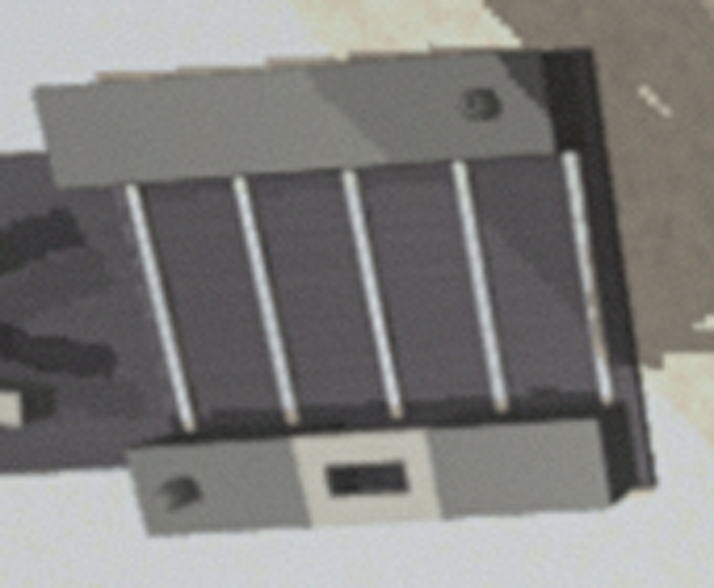

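```bash
cat >> h.py <<'E'
from scipy.optimize import least_squares
def fit(cs,uvs,objs,x0):
    # planar pose x,y,yaw; objs have world z
    def T(p,o):
        o=np.array(o,float);c,s=np.cos(p[2]),np.sin(p[2]); return np.c_[p[0]+c*o[:,0]-s*o[:,1],p[1]+s*o[:,0]+c*o[:,1],o[:,2]]
    f=lambda p: np.concatenate([(proj(c,T(p,o))-u).ravel() for c,u,o in zip(cs,uvs,objs)])
    s=least_squares(f,x0,loss='soft_l1'); return s.x,np.round(f(s.x).reshape(-1,2),1)
E
python3 - <<'E'
from h import *
c=load('wrist1')
w=lambda a,f,o:np.array(a,float)/f+o
u=w([(540,55),(36,88),(58,187),(553,152),(130,452),(600,420),(610,505),(148,535),(480,104),(182,490),(367,479)],4.2,[30,80])
H=.036
o=[(-66,73,36),(-66,-73,36),(-38,-73,36),(-38,73,36),(38,-73,36),(38,73,36),(66,73,36),(66,-73,36),(-52,56,49),(52,-56,49),(52,0,36)]
p,e=fit([c],[u],[np.array(o)/1000],[.5,.11,.05]); print('station',p,e.tolist())
g=dict(A=[(419,138),(447,138),(428,262),(400,258)],B=[(406,396),(432,396),(430,508),(406,508)],C=[(154,410),(178,408),(188,520),(164,522)])
rib=np.array([(-20,-4,26),(-20,4,26),(20,4,26),(20,-4,26)])/1000
for k,v in g.items():
    uu=np.array(v,float)/[4,3.75]+[225,85]; x=onz(c,uu,.026).mean(0)
    print(k,fit([c],[uu],[rib],[x[0],x[1],0]))
# station check from wrist0 pegs/slot
c0=load('wrist0'); u0=w([(65,42),(265,229),(257,133),(44,15),(84,10),(128,263),(91,265),(288,3),(220,0)],1.7,[50,0])
E
```

```text
station [0.49565724 0.11529154 0.05529442] [[0.8, -1.6], [-0.7, -0.3], [0.2, 0.5], [1.5, 0.3], [-1.1, -1.0], [0.1, -0.4], [1.1, 0.9], [0.1, 0.3], [-1.8, 0.1], [-4.2, 2.4], [0.7, -0.2]]
A (array([ 0.48062695,  0.3869258 , -0.10250256]), array([[ 0.2, -0.5],
       [-0.2,  0.1],
       [-0.3, -0. ],
       [ 0.3,  0.4]]))
B (array([0.56726624, 0.38923948, 0.03475703]), array([[ 0.2,  0.4],
       [-0.1,  0.2],
       [-0. , -0.4],
       [-0. , -0.2]]))
C (array([0.57171172, 0.30802874, 0.06848321]), array([[-0.1,  0.4],
       [ 0.1,  0.5],
       [-0. , -0.4],
       [-0. , -0.5]]))
```

Run:
```python
from h import *
s=load('scene1');w=load('wrist1');d=snap('side','side1')
print(np.round(w['extrinsics'],3))
for n,c in(('scene1',s),('side1',d)):
    im=cv2.imread(f'pics/{n}.png')
    P=[(.4806,.3869,.026),(.5673,.3892,.026),(.5717,.308,.026)]
    cs,sn=np.cos(.0553),np.sin(.0553)
    for x,y in [(-66,73),(-66,-73),(-38,-73),(-38,73),(38,-73),(38,73),(66,73),(66,-73),(-52,56),(52,-56)]:
        x/=1e3;y/=1e3;P.append((.4957+cs*x-sn*y,.1153+sn*x+cs*y,.036))
    q=proj(c,P); m=np.round(q.mean(0)).astype(int); print(np.round(q[:3],1).tolist())
    x0,y0=m-[75,60]; big=cv2.resize(im[y0:y0+120,x0:x0+150],None,fx=5,fy=5,interpolation=cv2.INTER_CUBIC)
    for a in q: cv2.circle(big,tuple(np.round((a-[x0,y0]+.5)*5).astype(int)),3,(0,0,255),-1)
    cv2.imwrite(f'pics/{n}_ck.png',big)
```

```text
[[ 0.004  0.955  0.296  0.45 ]
 [ 1.    -0.004 -0.001  0.321]
 [ 0.     0.296 -0.955  0.425]
 [ 0.     0.     0.     1.   ]]
[[362.8, 126.6], [384.5, 141.1], [368.3, 155.3]]
[[302.7, 330.8], [264.5, 329.1], [266.6, 300.6]]
```

View pics/scene1_ck.png

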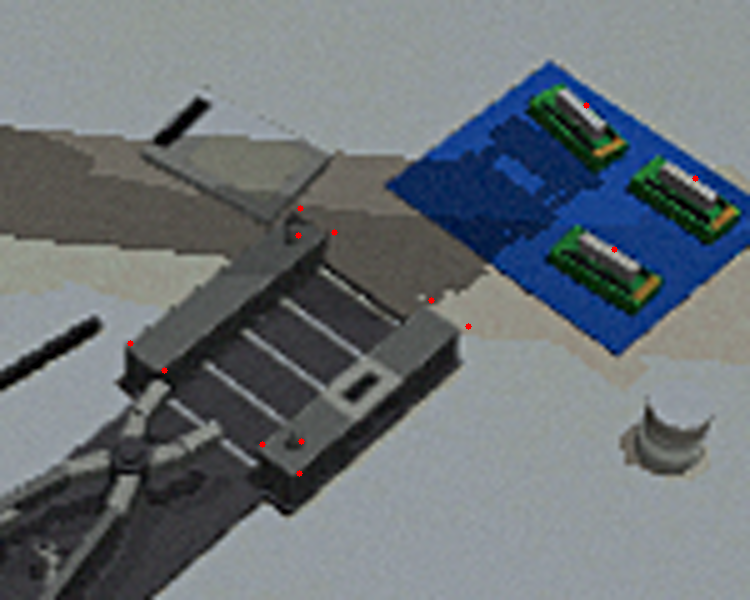

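View pics/side1_ck.png

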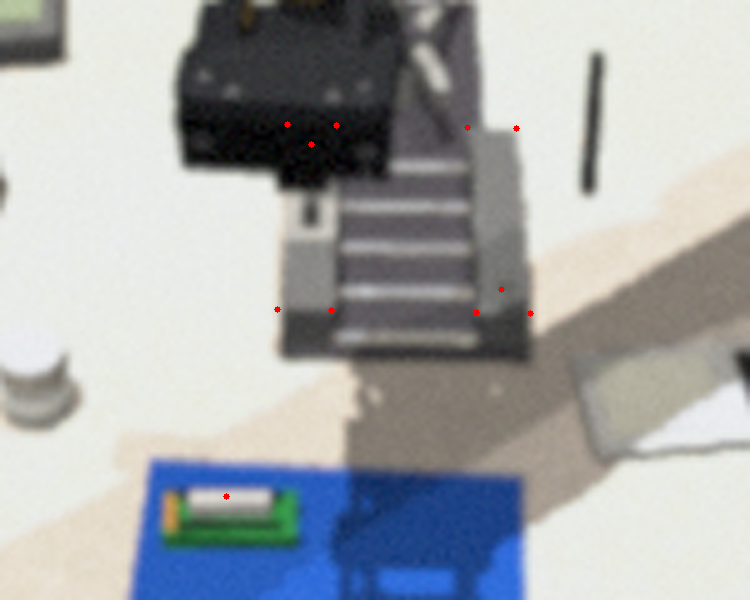

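Emit:
drive_tool(
  moves="-0.012 0.02 -0.035 -6 0.7; -0.013 0.02 -0.035 0 0.7; -0.012 0.013 -0.035 0 0.7; -0.013 0.013 -0.035 0 0.7; 0 0 -0.02 0 0.7; 0 0 0 0 0.7; 0 0 0 0 0.7",
)

```text
time: 2.68
ee_pos: [0.4815, 0.3858, 0.0931]
eef_rot: [0.038, 0.705, -0.037, 0.707]
ft_force: [-0.5, 0.3, 0.4]
width: 0.0259
```

Run:
```python
from h import *
c=snap('wrist','wrist2')
im=cv2.imread('pics/wrist2.png'); 
q=proj(c,[(.4806,.3869,.026)])
print(q)
```

```text
[[276.6626514 216.2654439]]
```

View pics/wrist2.png

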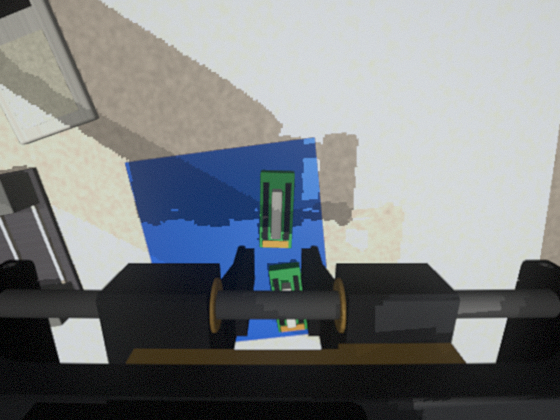

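Emit:
drive_tool(
  moves="0 0.001 -0.03 0 0.7; 0 0 -0.025 0 0.7; 0 0 -0.011 0 0.7; 0 0 0 0 0.7; 0 0 0 0 1; 0 0 0 0 1; 0 0 0 0 1; 0 0 0 0 1; 0 0 0.03 0 1; 0 0 0.05 0 1; 0 0 0.03 0 1; 0 0 0 0 1",
  newtons=20,
)

```text
time: 4.22
ee_pos: [0.4811, 0.3881, 0.1386]
eef_rot: [0.038, 0.705, -0.036, 0.707]
ft_force: [0.6, 0.2, -0.3]
width: 0.0003
```

Run:
```python
from h import *
c=snap('wrist','wrist3')
```

```text
(no output)
```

View pics/wrist3.png

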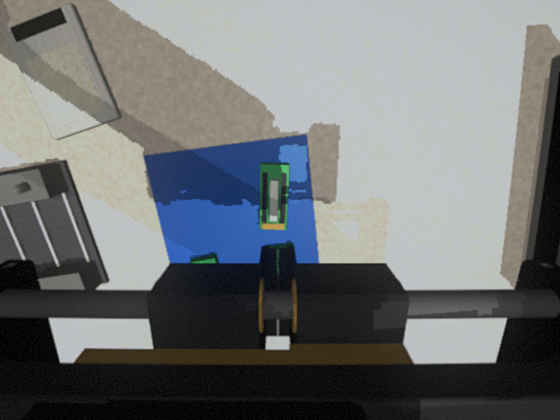

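Run:
```python
from h import *
c=load('wrist3'); print(np.round(c['extrinsics'],3))
print(proj(c,[(.4811,.3881,.1386),(.4811,.3881,.1276),(.4806,.3869,.026)]))
im=cv2.imread('pics/wrist3.png'); cv2.imwrite('pics/w3c.png',cv2.resize(im[150:300,200:360],None,fx=4,fy=4,interpolation=cv2.INTER_CUBIC))
c=snap('scene','scene3');c=snap('side','side3')
im=cv2.imread('pics/scene3.png'); cv2.imwrite('pics/s3c.png',cv2.resize(im[50:200,280:460],None,fx=4,fy=4,interpolation=cv2.INTER_CUBIC))
```

```text
[[ 0.105  0.949  0.298  0.401]
 [ 0.994 -0.101 -0.028  0.397]
 [ 0.004  0.299 -0.954  0.312]
 [ 0.     0.     0.     1.   ]]
[[274.76081499 253.21505612]
 [274.83208201 245.76725073]
 [273.92134411 201.45477843]]
```

View pics/w3c.png

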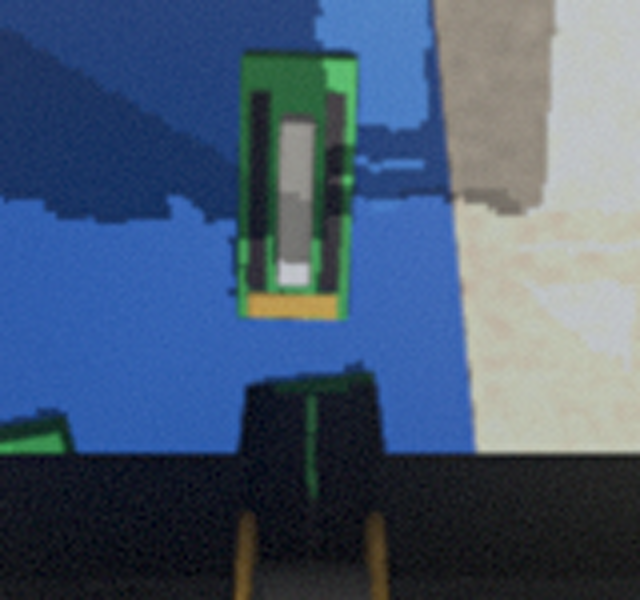

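View pics/s3c.png

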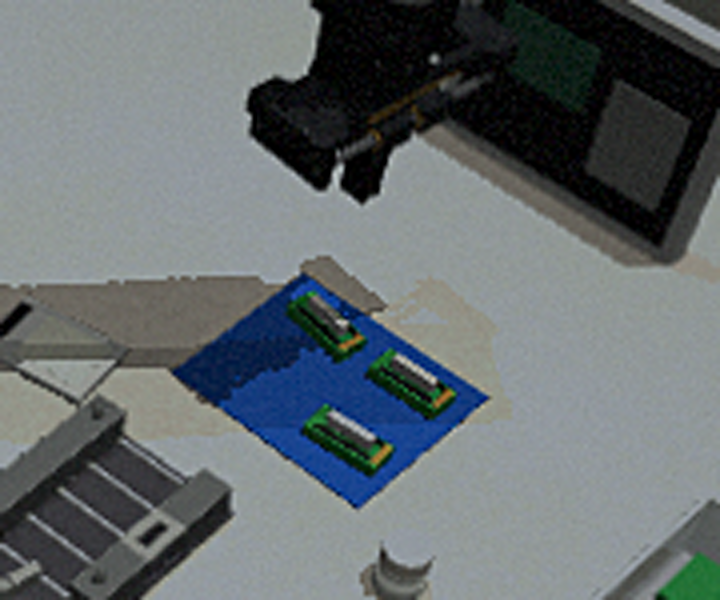

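View pics/side3.png

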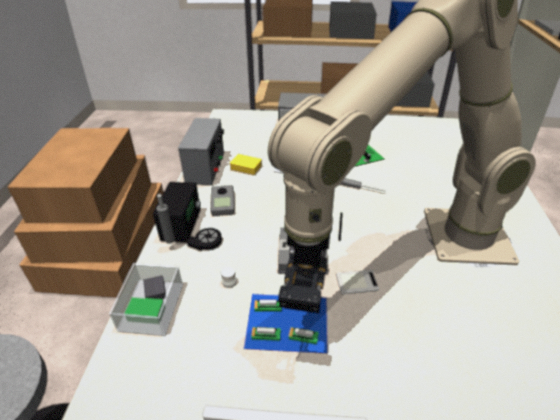

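The fingers closed on nothing (width 0). The rib is still at the predicted pixel (274,200), so the module has not moved. I probably lifted before the fingers finished closing, so I'll retry and check the width before lifting.

Emit:
drive_tool(
  moves="0 0 -0.03 0 0.7; 0 0 0 0 0.7; 0 0 0 0 0.7; 0 0 0 0 0.7; 0 0 -0.04 0 0.7; 0 0 -0.03 0 0.7; 0 -0.001 -0.01 0 0.7; 0 0 0 0 0.7; 0 0 0 0 0.7; 0 0 0 0 1; 0 0 0 0 1",
)

```text
time: 5.75
ee_pos: [0.4803, 0.3862, 0.0263]
eef_rot: [0.037, 0.706, -0.037, 0.706]
ft_force: [0.7, -0.1, -0.1]
width: 0.013
```

Run:
```python
from h import *
c=snap('wrist','wrist4');c=snap('side','side4')
im=cv2.imread('pics/side4.png'); cv2.imwrite('pics/s4c.png',cv2.resize(im[270:360,230:340],None,fx=6,fy=6,interpolation=cv2.INTER_CUBIC))
```

```text
(no output)
```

View pics/wrist4.png

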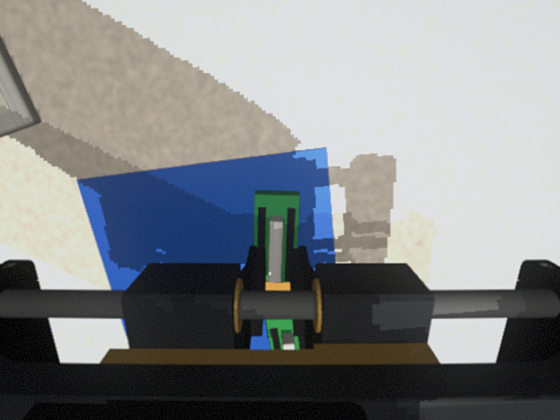

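View pics/s4c.png

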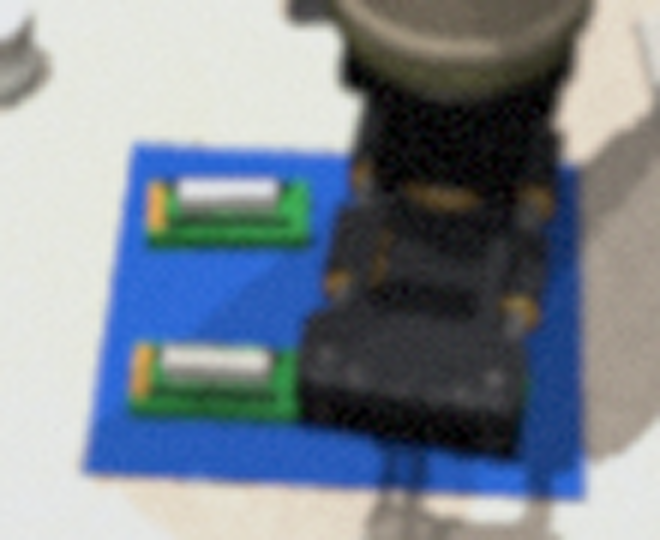

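Emit:
drive_tool(
  moves="0 0 0 0 1; 0 0 0 0 1; 0 0 0 0 1; 0 0 0 0 1",
)

```text
time: 6.35
ee_pos: [0.48, 0.386, 0.0256]
eef_rot: [0.037, 0.706, -0.037, 0.706]
ft_force: [0.2, 0.0, -0.1]
width: 0.0008
```

Run:
```python
from h import *
c=snap('wrist','wrist5');snap('scene','scene5')
im=cv2.imread('pics/wrist5.png'); cv2.imwrite('pics/w5c.png',cv2.resize(im[150:360,180:380],None,fx=2.85,fy=2.85,interpolation=cv2.INTER_CUBIC))
im=cv2.imread('pics/scene5.png'); cv2.imwrite('pics/s5c.png',cv2.resize(im[80:200,300:440],None,fx=5,fy=5,interpolation=cv2.INTER_CUBIC))
from bench import r
s=r.read_state(); p=s['ee_pos'];print(p,s['width'],proj(c,[p,p-[0,0,.011]]))
```

```text
[0.47999663 0.3860171  0.02564991] 0.00028085851184327706 [[274.84278779 253.20450139]
 [274.9679304  245.81513006]]
```

View pics/w5c.png

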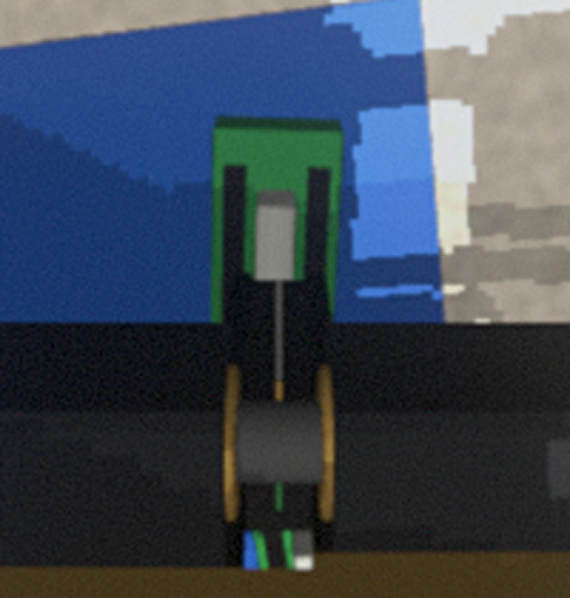

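View pics/s5c.png

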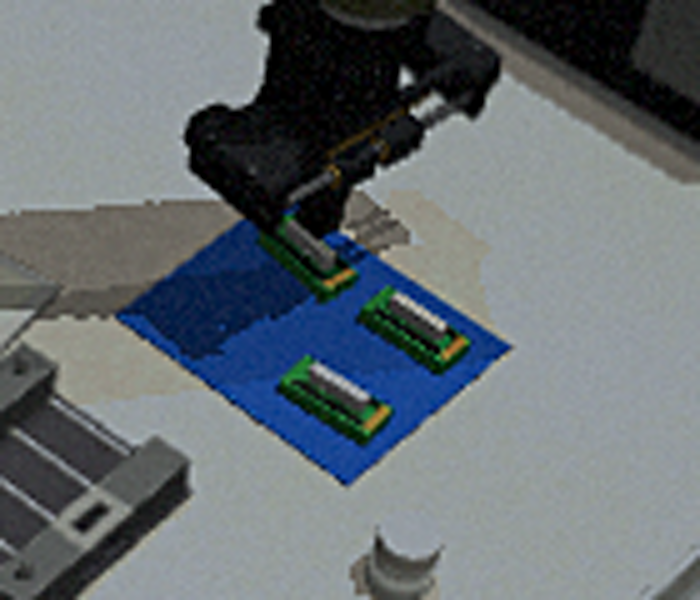

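Run:
```python
from h import *
im=cv2.imread('pics/wrist4.png'); cv2.imwrite('pics/w4c.png',cv2.resize(im[170:320,200:350],None,fx=4,fy=4,interpolation=cv2.INTER_CUBIC))
im=cv2.imread('pics/wrist2.png'); cv2.imwrite('pics/w2c.png',cv2.resize(im[160:310,200:350],None,fx=4,fy=4,interpolation=cv2.INTER_CUBIC))
```

```text
(no output)
```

View pics/w4c.png

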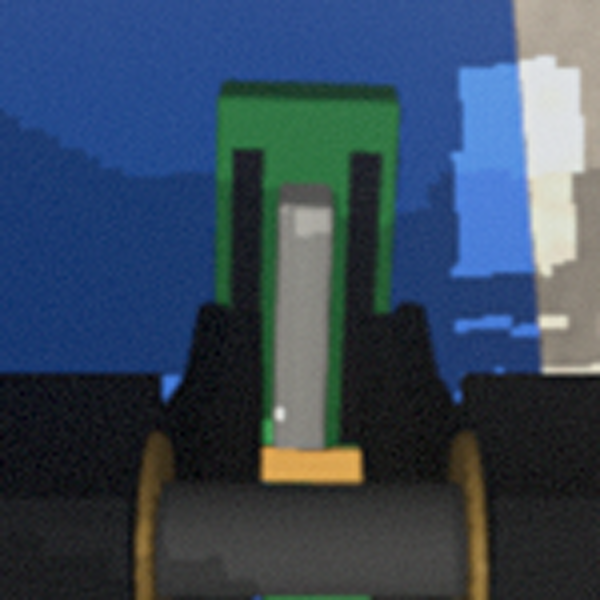

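View pics/w2c.png

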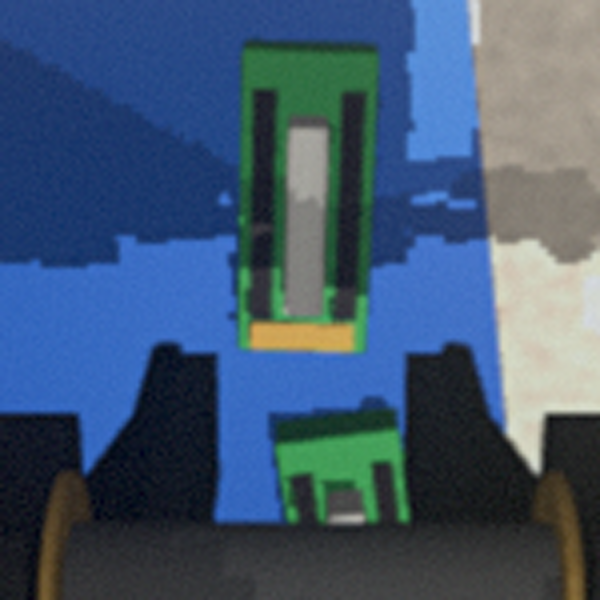

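Run:
```python
from h import *
from scipy.optimize import least_squares
def run(c,u,o,x0):
    o=np.array(o)/1000
    def f(p):
        cc,s=np.cos(p[2]),np.sin(p[2]); P=np.c_[p[0]+cc*o[:,0]-s*o[:,1],p[1]+s*o[:,0]+cc*o[:,1],o[:,2]+p[3]]
        return (proj(c,P)-u).ravel()
    s=least_squares(f,x0); print(np.round(s.x,4)); print(np.round(s.fun.reshape(-1,2),1).tolist())
w=lambda a,f,o:np.array(a,float)/f+o
u=w([(540,55),(36,88),(58,187),(553,152),(130,452),(600,420),(610,505),(148,535),(367,479),(132,187),(240,180),(349,172),(457,162),(568,154)],4.2,[30,80])
o=[(-66,73,36),(-66,-73,36),(-38,-73,36),(-38,73,36),(38,-73,36),(38,73,36),(66,73,36),(66,-73,36),(52,0,36)]
run(load('wrist1'),u[:9],o,[.5,.11,.05,0])
u2=w([(285,213),(128,343),(165,370),(330,235),(262,447),(430,305),(462,330),(295,477),(361,386)],5,0)
# scene crop origin
q=[(.4806,.3869,.026),(.5673,.3892,.026),(.5717,.308,.026)]
s=load('scene1');P=list(q);cs,sn=np.cos(.0553),np.sin(.0553)
for x,y in [(-66,73),(-66,-73),(-38,-73),(-38,73),(38,-73),(38,73),(66,73),(66,-73),(-52,56),(52,-56)]:
    x/=1e3;y/=1e3;P.append((.4957+cs*x-sn*y,.1153+sn*x+cs*y,.036))
m=np.round(proj(s,P).mean(0)).astype(int)-[75,60]; print(m)
run(s,u2+m-.5,o,[.5,.11,.05,0])
u0=w([(78,0),(134,264),(90,265),(43,15),(84,11),(247,255),(302,253),(218,0),(257,133)],1.7,[50,0])
run(load('wrist0'),u0[[1,2,3,4,5,6,8]],[(-38,-73,36),(-66,-73,36),(-66,73,36),(-38,73,36),(38,-73,36),(66,-73,36),(52,0,36)],[.5,.11,.05,0])
sc=load('scene5'); print('tip scene px',proj(sc,[(.480,.386,.0146)]),(proj(sc,[(.480,.386,.0146)])-[300,80])*5)
```

```text
[ 0.4963  0.1131  0.0561 -0.0033]
[[-0.0, -0.9], [-0.4, 0.4], [0.4, 0.9], [0.7, 0.8], [-0.9, -1.1], [-0.7, -0.5], [0.3, 0.7], [0.3, 0.0], [0.4, -0.3]]
[246 106]
[ 0.4901  0.1183  0.0641 -0.0103]
[[1.9, -0.2], [-0.1, 0.8], [-0.6, 0.6], [-0.2, 0.1], [-0.5, -0.1], [-0.9, -0.4], [-0.0, -0.4], [0.3, -0.5], [0.3, 0.1]]
[ 0.4961  0.1141  0.0637 -0.001 ]
[[0.5, -0.1], [1.6, 1.1], [-1.9, -0.5], [1.7, -0.8], [2.3, 0.5], [-4.6, -0.0], [0.4, -0.2]]
tip scene px [[361.88472953 129.16884604]] [[309.42364764 245.84423018]]
```

Emit:
drive_tool(
  moves="0 0 -0.002 0 1; 0 0 -0.001 0 1; 0 0 0 0 1",
)

```text
time: 6.82
ee_pos: [0.4799, 0.3859, 0.0225]
eef_rot: [0.037, 0.706, -0.037, 0.706]
ft_force: [-0.0, -0.3, -0.9]
width: 0.0003
```

Emit:
drive_tool(
  moves="0 0 0.02 0 0.7; 0 0 0 0 0.7; 0 0 0 0 0.7; 0 0 0 0 0.7; 0 0 0 0 0.7; 0 0 0 0 0.7",
)

```text
time: 7.58
ee_pos: [0.4799, 0.3859, 0.0425]
eef_rot: [0.037, 0.706, -0.037, 0.706]
ft_force: [-0.3, -0.5, -0.7]
width: 0.0261
```

Run:
```python
from h import *
snap('scene','scene6');snap('side','side6');snap('wrist','wrist6')
a=cv2.imread('pics/scene6.png')[90:170,320:420];b=cv2.imread('pics/side6.png')[270:350,240:340];c=cv2.imread('pics/wrist6.png')[150:300,190:380]
cv2.imwrite('pics/c6.png',np.hstack([cv2.resize(a,(390,312),interpolation=cv2.INTER_CUBIC),cv2.resize(b,(390,312),interpolation=cv2.INTER_CUBIC)]))
```

```text
(no output)
```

View pics/c6.png

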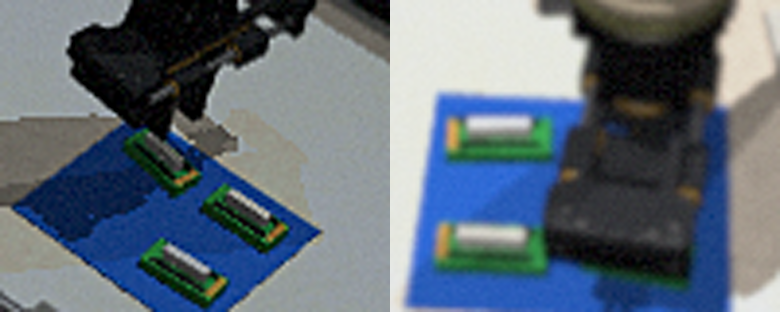

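View pics/wrist6.png

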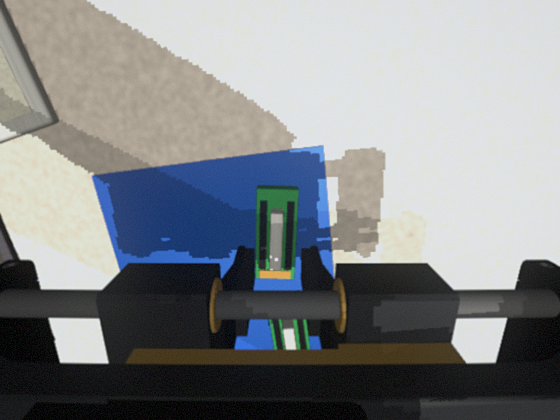

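Run:
```python
from h import *
def run(c,u,o,x0,n):
    o=np.array(o)/1000
    def f(p):
        cc,s=np.cos(p[2]),np.sin(p[2]); P=np.c_[p[0]+cc*o[:,0]-s*o[:,1],p[1]+s*o[:,0]+cc*o[:,1],o[:,2]+p[3]]
        return (proj(c,P)-u).ravel()
    s=least_squares(f,x0); print(n,np.round(s.x,4),np.round(s.fun.reshape(-1,2),1).tolist())
rib=[(-20,-4,26),(-20,4,26),(20,4,26),(20,-4,26)]
u=np.array([(280,202),(331,202),(325,448),(272,447),(218,97),(398,100)])/4+[200,170]
run(load('wrist4'),u,rib+[(-33,-14,14),(-33,14,14)],[.48,.387,-.1,0],'w4')
u=np.array([(288,126),(328,126),(322,315),(284,314),(243,50),(379,50),(365,352),(240,351)])/4+[200,160]
run(load('wrist2'),u,rib+[(-33,-14,14),(-33,14,14),(33,14,14),(33,-14,14)],[.48,.387,-.1,0],'w2')
u=np.array([(279,122),(315,120),(310,285),(278,285),(242,60),(357,60),(349,320),(238,318)])/4+[200,150]
run(load('wrist3'),u,rib+[(-33,-14,14),(-33,14,14),(33,14,14),(33,-14,14)],[.48,.387,-.1,0],'w3')
```

```text
w4 [ 0.4808  0.3866 -0.132  -0.0019] [[-0.5, 0.3], [0.4, 0.7], [-0.1, -0.3], [0.3, -0.3], [-0.5, -0.4], [0.4, -0.0]]
w2 [ 0.4809  0.3867 -0.1315 -0.0021] [[0.0, 0.0], [0.2, 0.3], [0.3, 0.2], [0.1, 0.3], [-0.5, -0.4], [0.0, 0.4], [0.4, -0.2], [-0.4, -0.7]]
w3 [ 0.4816  0.3868 -0.1272 -0.0038] [[0.3, 0.1], [-0.1, 0.8], [0.2, 0.2], [-0.1, 0.0], [-0.5, -0.6], [0.1, 0.0], [-0.1, -0.2], [0.1, -0.3]]
```

Emit:
drive_tool(
  moves="0 0 0 0 1; 0 0 0 0 1; 0 0 0 0 1; 0 0 0 0 1; 0 0 0 0 1; 0 0 0 0 1; 0 0 -0.02 0 1; 0 0 -0.003 0 1; 0 0 0 0 1",
)

```text
time: 8.85
ee_pos: [0.4796, 0.3857, 0.0189]
eef_rot: [0.037, 0.707, -0.037, 0.706]
ft_force: [-1.3, 0.0, 1.2]
width: 0.0005
```

Emit:
drive_tool(
  moves="0 0 -0.003 0 1; 0 0 0 0 1",
)

```text
time: 9.1
ee_pos: [0.48, 0.3861, 0.0167]
eef_rot: [0.037, 0.706, -0.037, 0.706]
ft_force: [0.1, -0.4, 0.4]
width: 0.0006
```

Emit:
drive_tool(
  moves="0 0 -0.003 0 1; 0 0 0 0 1",
)

```text
time: 9.35
ee_pos: [0.4804, 0.3863, 0.0155]
eef_rot: [0.037, 0.706, -0.037, 0.707]
ft_force: [-5.6, -4.9, 16.3]
width: 0.0004
```

Closed, the fingers only met the rib top at TCP z of about 0.0155. So the real fingertips sit about 9 mm above the TCP height rather than 11 mm below it. I'll open, go lower and grasp again.

Emit:
drive_tool(
  moves="0 0 0.02 -1.5 0.68; 0 0 0 0 0.68; 0 0 0 0 0.68; 0 0 0 0 0.68; 0 0 0 0 0.68; 0 0 0 0 0.68; 0 0 -0.014 0 0.68; 0 0 -0.006 0 0.68; 0 0 -0.003 0 0.68; 0 0 0 0 0.68",
)

```text
time: 10.6
ee_pos: [0.4799, 0.386, 0.0104]
eef_rot: [0.046, 0.706, -0.046, 0.705]
ft_force: [-0.3, -0.4, 0.7]
width: 0.0277
```

Emit:
drive_tool(
  moves="0 0 -0.003 0 0.68; 0 0 0 0 0.68",
)

```text
time: 10.85
ee_pos: [0.48, 0.386, 0.0076]
eef_rot: [0.046, 0.706, -0.046, 0.706]
ft_force: [0.1, 0.5, 0.1]
width: 0.0277
```

Emit:
drive_tool(
  moves="0 0 -0.002 0 0.68; 0 0 0 0 0.68; 0 0 0 0 1; 0 0 0 0 1; 0 0 0 0 1; 0 0 0 0 1; 0 0 0 0 1; 0 0 0 0 1",
)

```text
time: 11.85
ee_pos: [0.4801, 0.386, 0.0057]
eef_rot: [0.046, 0.706, -0.046, 0.706]
ft_force: [-0.3, -0.1, 1.3]
width: 0.0078
```

Emit:
drive_tool(
  moves="0 0 0.04 0 1; 0 0 0.05 0 1; 0.004 -0.04 0.02 5.4 1; 0.004 -0.05 0 5.4 1; 0.003 -0.05 0 0 1; 0.002 -0.05 0 0 1; 0 -0.031 0 0 1; 0 0 0 0 1; 0 0 0 0 1",
)

```text
time: 12.98
ee_pos: [0.4929, 0.1659, 0.1158]
eef_rot: [-0.02, 0.707, 0.021, 0.707]
ft_force: [-1.1, 0.5, -0.4]
width: 0.0075
```

Run:
```python
from h import *
snap('wrist','wrist7')
im=cv2.imread('pics/wrist7.png');cv2.imwrite('pics/w7.png',cv2.resize(im[:300,:],(784,420)))
```

```text
(no output)
```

View pics/w7.png

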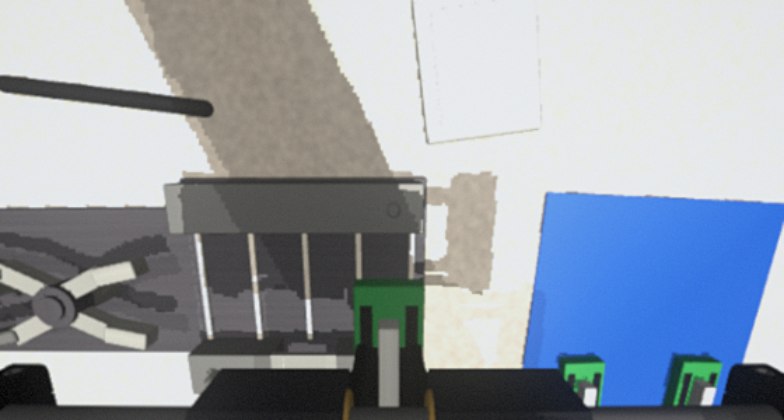

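Run:
```python
from h import *
im=cv2.imread('pics/wrist7.png');cv2.imwrite('pics/w7b.png',cv2.resize(im[115:290,105:315],None,fx=3.4,fy=3.4,interpolation=cv2.INTER_CUBIC))
```

```text
(no output)
```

View pics/w7b.png

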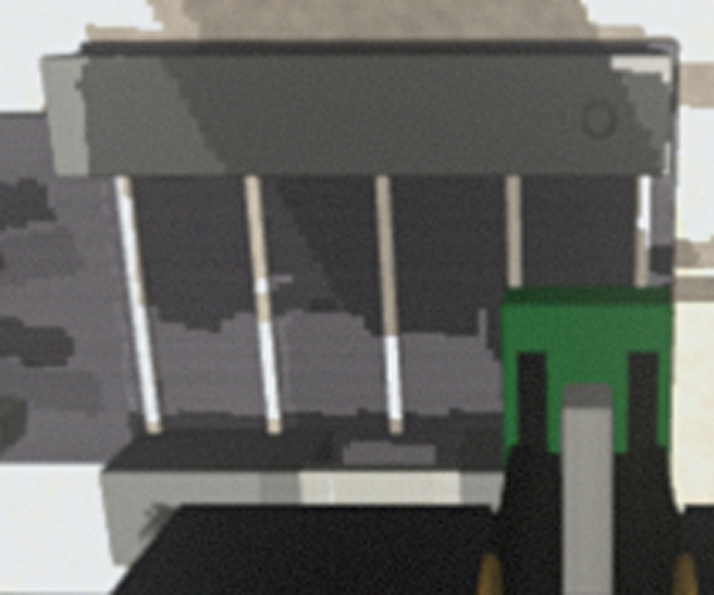

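```bash
cat >> h.py <<'E'
def fitz(c,u,o,x0,fz=None):
    o=np.array(o)/1000
    def f(p):
        z=p[3] if fz is None else fz
        cc,s=np.cos(p[2]),np.sin(p[2]); P=np.c_[p[0]+cc*o[:,0]-s*o[:,1],p[1]+s*o[:,0]+cc*o[:,1],o[:,2]+z]
        return (proj(c,P)-u).ravel()
    s=least_squares(f,x0); print(np.round(s.x,4),np.round(s.fun.reshape(-1,2),1).tolist()); return s.x
E
python3 - <<'E'
from h import *
u=np.array([(43,57),(670,52),(668,175),(55,176),(598,119),(102,472),(153,432),(274,432),(396,432)])/3.4+[105,115]
o=[(-66,-73,36),(-66,73,36),(-38,73,36),(-38,-73,36),(-52,56,49),(38,-73,36),(38,-68,10),(38,-34,10),(38,0,10)]
c=load('wrist7')
fitz(c,u,o,[.5,.11,.05,0]); fitz(c,u,o,[.5,.11,.05],0); fitz(c,u,o,[.5,.11,.05],-.002)
# held module: rib top far end and body far corners, assume tool yaw
u=np.array([(503,303),(671,303),(563,407),(611,407)])/3.4+[105,115]
z=.1158-.0057+.002
print(onz(c,u[:2],z+.012),onz(c,u[2:],z+.024))
E
```

```text
[ 0.4955  0.1141  0.0616 -0.0011] [[-1.4, 0.1], [0.3, 0.3], [0.2, -0.1], [0.2, 0.5], [-0.1, 0.7], [-0.8, -0.6], [0.9, -0.3], [0.7, -0.4], [0.3, -0.5]]
[0.4953 0.1143 0.0617] [[-1.8, -0.1], [0.7, 0.1], [0.7, -0.2], [-0.2, 0.5], [0.2, 0.6], [-1.1, -0.3], [0.7, -0.1], [0.6, -0.2], [0.3, -0.3]]
[0.4957 0.1139 0.0615] [[-1.1, 0.3], [-0.0, 0.5], [-0.1, -0.1], [0.5, 0.6], [-0.4, 0.8], [-0.6, -0.9], [1.1, -0.5], [0.7, -0.6], [0.2, -0.7]]
[[0.46098162 0.1521129  0.1241    ]
 [0.4594388  0.17883256 0.1241    ]] [[0.47342176 0.16256149 0.1361    ]
 [0.47300116 0.16985747 0.1361    ]]
```

Emit:
drive_tool(
  moves="-0.001 -0.0024 -0.04 0 1; 0 0 -0.04 0 1; 0 0 -0.015 0 1; 0 0 -0.007 0 1; 0 0 -0.003 0 1; 0 0 0 0 1; 0 0 0 0 1",
)

```text
time: 13.9
ee_pos: [0.4926, 0.1628, 0.0115]
eef_rot: [-0.02, 0.706, 0.02, 0.707]
ft_force: [-0.6, 0.4, -0.4]
width: 0.0079
```

Emit:
drive_tool(
  moves="0 0 -0.0015 0 1; 0 0 0 0 1; 0 0 0 0 0.74; 0 0 0 0 0.74; 0 0 0 0 0.74; 0 0 0 0 0.74; 0 0 0.03 0 0.74; 0 0 0.05 0 0.74; 0 0.05 0.03 0 0.74; 0.0 0.05 0.02 0 0.74; 0 0 0 0 0.7",
)

```text
time: 15.28
ee_pos: [0.4915, 0.2677, 0.141]
eef_rot: [-0.021, 0.706, 0.024, 0.708]
ft_force: [0.1, -0.9, -1.1]
width: 0.0248
```

Run:
```python
from h import *
snap('wrist','wrist8')
```

```text
(no output)
```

View pics/wrist8.png

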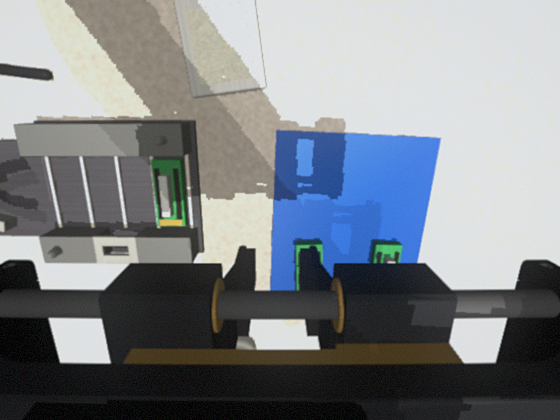

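Emit:
drive_tool(
  moves="0.027 0.014 0 0 0.7; 0.027 0.013 0 0 0.7; 0.026 0.0125 0 0 0.7; 0 0 -0.04 0 0.7; 0 0 -0.04 0 0.7; 0 0 0 0 0.7; 0 0 0 0 0.7",
)

```text
time: 16.2
ee_pos: [0.5728, 0.3017, 0.0605]
eef_rot: [-0.02, 0.706, 0.02, 0.707]
ft_force: [0.7, -0.8, 0.5]
width: 0.0263
```

Run:
```python
from h import *
snap('wrist','wrist9')
im=cv2.imread('pics/wrist9.png');cv2.imwrite('pics/w9.png',cv2.resize(im[140:300,180:380],None,fx=3.7,fy=3.7,interpolation=cv2.INTER_CUBIC))
```

```text
(no output)
```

View pics/w9.png

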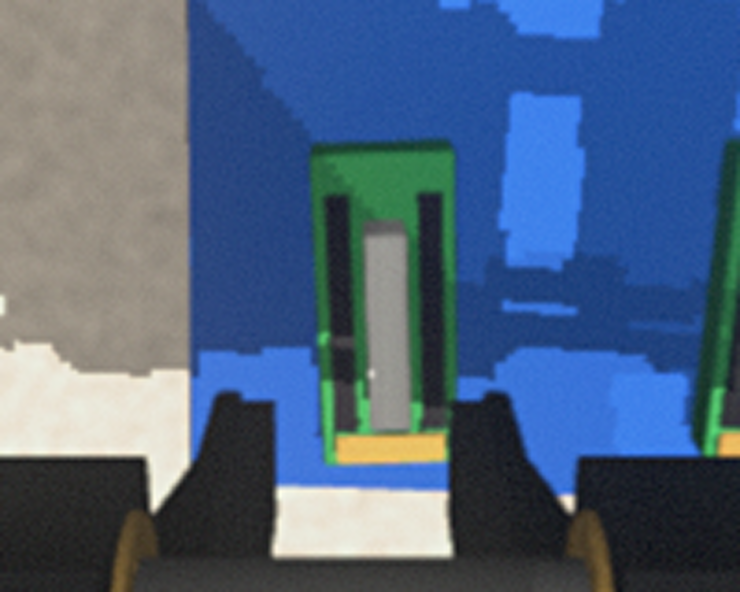

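Run:
```python
from h import *
from bench import r
u=np.array([(365,234),(407,234),(411,430),(371,431),(312,157),(454,152),(447,462),(330,463)])/3.7+[180,140]
o=[(-20,-4,26),(-20,4,26),(20,4,26),(20,-4,26),(-33,-14,14),(-33,14,14),(33,14,14),(33,-14,14)]
p=fitz(load('wrist9'),u,o,[.57,.308,.06,0]); print(p[:2]-r.read_state()['ee_pos'][:2])
```

```text
[ 0.5731  0.3085  0.0819 -0.0046] [[-0.1, 0.7], [0.0, 0.4], [-0.3, -0.2], [-0.4, -0.3], [-0.1, -0.1], [0.3, 0.3], [2.3, -0.7], [-1.8, -0.1]]
[3.53532546e-07 6.29572504e-03]
```

Emit:
drive_tool(
  moves="0 0.0065 -0.02 1 0.7; 0 0 -0.02 0 0.7; 0 0 -0.01 0 0.7; 0 0 -0.0045 0 0.7; 0 0 0 0 1; 0 0 0 0 1; 0 0 0 0 1; 0 0 0 0 1; 0 0 0 0 1; 0 0 0 0 1; 0 0 0 0 1",
)

```text
time: 17.62
ee_pos: [0.5724, 0.3088, 0.0052]
eef_rot: [-0.026, 0.706, 0.027, 0.707]
ft_force: [-0.2, -0.8, 4.9]
width: 0.0077
```

Emit:
drive_tool(
  moves="0 0 0.04 0 1; 0 0 0.05 0 1; -0.02 -0.04 0.015 -1 1; -0.02 -0.05 0 0 1; -0.02 -0.05 0 0 1; -0.018 -0.038 0 0 1; 0 0 0 0 1; 0 0 0 0 1; 0 0 0 0 1",
)

```text
time: 18.75
ee_pos: [0.4941, 0.1319, 0.1096]
eef_rot: [-0.021, 0.707, 0.021, 0.707]
ft_force: [-0.0, 1.1, -0.3]
width: 0.0078
```

Run:
```python
from h import *
from bench import r
print(r.read_state()['ee_pos'])
snap('wrist','wrist10')
im=cv2.imread('pics/wrist10.png');cv2.imwrite('pics/w10.png',cv2.resize(im[115:290,125:335],None,fx=3.4,fy=3.4,interpolation=cv2.INTER_CUBIC))
```

```text
[0.49410541 0.13190226 0.10956466]
```

View pics/w10.png

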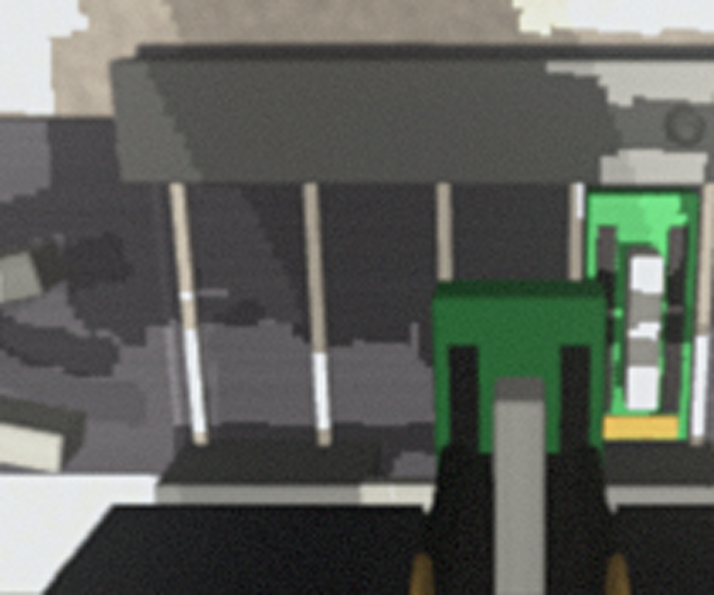

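Run:
```python
from h import *
c=load('wrist10'); f=lambda a:np.array(a)/3.4+[125,115]
z=.1096-.0055+.002
b=onz(c,f([(434,297),(605,295)]),z+.012);rb=onz(c,f([(495,402),(544,402)]),z+.024)
print(b.mean(0),rb.mean(0)); yaw=.062
print(b.mean(0)+.033*np.array([1,yaw,0]),rb.mean(0)+.02*np.array([1,yaw,0]))
u=f([(112,62),(120,181),(687,125),(200,441),(324,441),(157,485)])
fitz(c,u,[(-66,-73,36),(-38,-73,36),(-52,56,49),(38,-68,10),(38,-34,10),(38,-73,36)],[.4955,.1141,.0616],-.001)
```

```text
[0.46020436 0.13144486 0.1181    ] [0.47352734 0.13221349 0.1301    ]
[0.49320436 0.13349086 0.1181    ] [0.49352734 0.13345349 0.1301    ]
[0.4952 0.1143 0.0625] [[-1.3, -0.6], [0.3, 0.8], [0.4, 0.6], [0.9, 0.1], [0.6, 0.0], [-0.7, -0.8]]
```

Emit:
drive_tool(
  moves="0.001 -0.002 -0.04 0 1; 0 0 -0.03 0 1; 0 0 -0.015 0 1; 0 0 -0.01 0 1; 0 0 -0.004 0 1; 0 0 0 0 1; 0 0 -0.001 0 1; 0 0 0 0 1; 0 0 0 0 0.74; 0 0 0 0 0.74; 0 0 0 0 0.74; 0 0 0 0 0.74; 0 0 0.03 0 0.74; 0 0 0.05 0 0.74; 0 0.05 0.03 0 0.74; 0.0 0.05 0.01 0 0.74; 0 0.05 0 0 0.7; 0 0 0 0 0.7; 0 0 0 0 0.7",
)

```text
time: 21.18
ee_pos: [0.495, 0.278, 0.1293]
eef_rot: [-0.021, 0.707, 0.02, 0.707]
ft_force: [0.7, -0.4, 0.2]
width: 0.026
```

Run:
```python
from h import *
snap('wrist','wrist11')
```

```text
(no output)
```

View pics/wrist11.png

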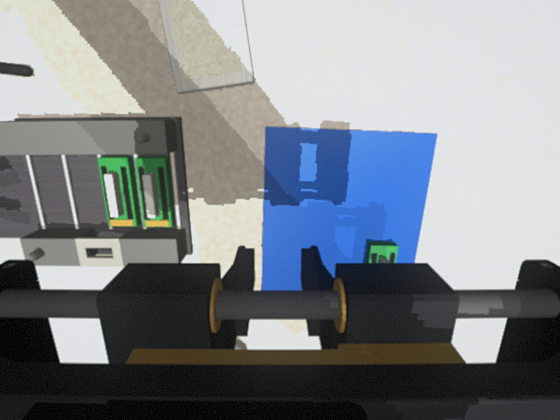

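Emit:
drive_tool(
  moves="0.025 0.035 0 -1.5 0.7; 0.025 0.04 0 0 0.7; 0.023 0.036 0 0 0.7; 0 0 -0.04 0 0.7; 0 0 -0.03 0 0.7; 0 0 0 0 0.7; 0 0 0 0 0.7",
)

```text
time: 22.1
ee_pos: [0.569, 0.3892, 0.0612]
eef_rot: [-0.01, 0.707, 0.011, 0.708]
ft_force: [-0.6, -0.6, 1.0]
width: 0.0261
```

Run:
```python
from h import *
snap('wrist','wrist12')
im=cv2.imread('pics/wrist12.png');cv2.imwrite('pics/w12.png',cv2.resize(im[140:300,180:380],None,fx=3.7,fy=3.7,interpolation=cv2.INTER_CUBIC))
```

```text
(no output)
```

View pics/w12.png

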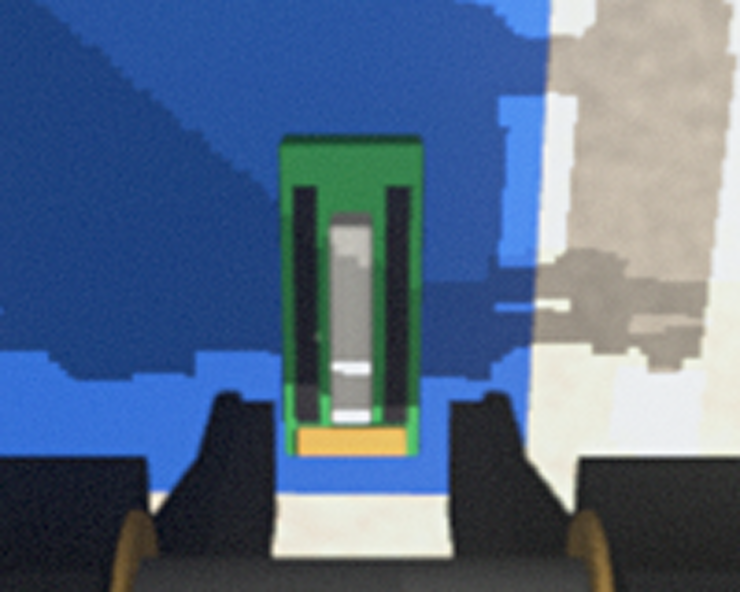

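Emit:
drive_tool(
  moves="-0.001 -0.0015 -0.02 0 0.7; 0 0 -0.02 0 0.7; 0 0 -0.01 0 0.7; 0 0 -0.005 0 0.7; 0 0 0 0 1; 0 0 0 0 1; 0 0 0 0 1; 0 0 0 0 1; 0 0 0 0 1; 0 0 0 0 1; 0 0 0 0 1",
)

```text
time: 23.52
ee_pos: [0.5673, 0.3884, 0.0051]
eef_rot: [-0.011, 0.707, 0.011, 0.707]
ft_force: [-0.1, -0.9, 5.4]
width: 0.0079
```

Emit:
drive_tool(
  moves="0 0 0.04 0 1; 0 0 0.05 0 1; -0.012 -0.05 0.015 1.7 1; -0.012 -0.05 0 0 1; -0.012 -0.05 0 0 1; -0.012 -0.05 0 0 1; -0.012 -0.05 0 0 1; -0.01 -0.042 0 0 1; 0 0 0 0 1; 0 0 0 0 1; 0 0 0 0 1",
)

```text
time: 24.9
ee_pos: [0.497, 0.0974, 0.1096]
eef_rot: [-0.022, 0.707, 0.022, 0.707]
ft_force: [1.5, 0.3, -0.2]
width: 0.0079
```

Run:
```python
from h import *
from bench import r
print(r.read_state()['ee_pos'])
snap('wrist','wrist13')
im=cv2.imread('pics/wrist13.png');cv2.imwrite('pics/w13.png',cv2.resize(im[115:290,145:355],None,fx=3.4,fy=3.4,interpolation=cv2.INTER_CUBIC))
```

```text
[0.49701745 0.09744312 0.10955501]
```

View pics/w13.png

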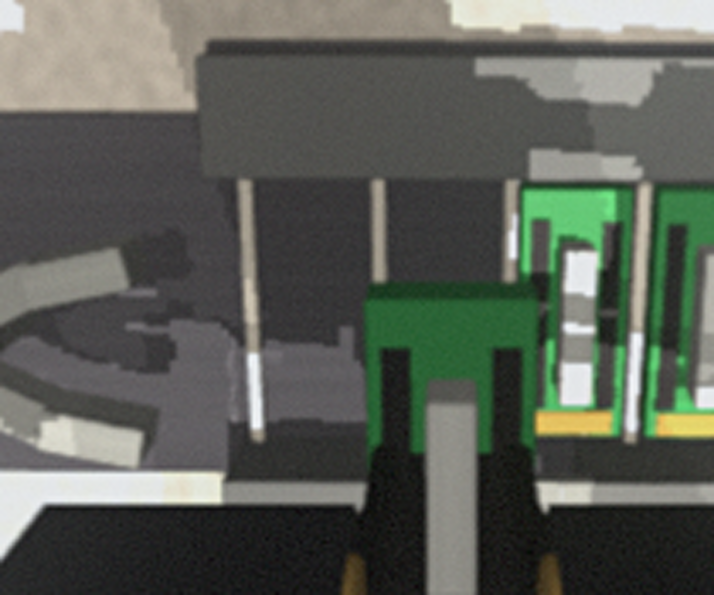

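Run:
```python
from h import *
c=load('wrist13'); f=lambda a:np.array(a)/3.4+[145,115]
z=.1096-.0053+.002
b=onz(c,f([(365,298),(537,298)]),z+.012);rb=onz(c,f([(427,403),(477,403)]),z+.024)
yaw=.062
print(b.mean(0)+.033*np.array([1,yaw,0]),rb.mean(0)+.02*np.array([1,yaw,0]))
u=f([(197,58),(204,178),(258,440),(633,440),(223,481)])
fitz(c,u,[(-66,-73,36),(-38,-73,36),(38,-68,10),(38,34,10),(38,-73,36)],[.4955,.1141,.0616],-.001)
```

```text
[0.49634414 0.09885003 0.1183    ] [0.49646492 0.09900187 0.1303    ]
[0.4958 0.1147 0.0591] [[-0.2, -0.5], [0.0, 0.7], [0.7, -0.2], [-0.6, 0.1], [0.1, -0.3]]
```

Emit:
drive_tool(
  moves="0.0003 -0.0015 -0.04 0 1; 0 0 -0.03 0 1; 0 0 -0.015 0 1; 0 0 -0.01 0 1; 0 0 -0.004 0 1; 0 0 0 0 1; 0 0 -0.001 0 1; 0 0 0 0 1; 0 0 0 0 0.74; 0 0 0 0 0.74; 0 0 0 0 0.74; 0 0 0 0 0.74; 0 0 0.03 0 0.74; 0 0 0.05 0 0.74; 0 0 0.04 0 0.74; 0 0 0.03 0 0.74; 0 0 0 0 0.7; 0 0 0 0 0.7",
)

```text
time: 27.2
ee_pos: [0.497, 0.0945, 0.159]
eef_rot: [-0.022, 0.707, 0.022, 0.706]
ft_force: [0.4, -0.3, -0.6]
width: 0.0258
```

Run:
```python
from h import *
snap('wrist','wrist14');snap('scene','scene14')
```

```text
(no output)
```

View pics/wrist14.png

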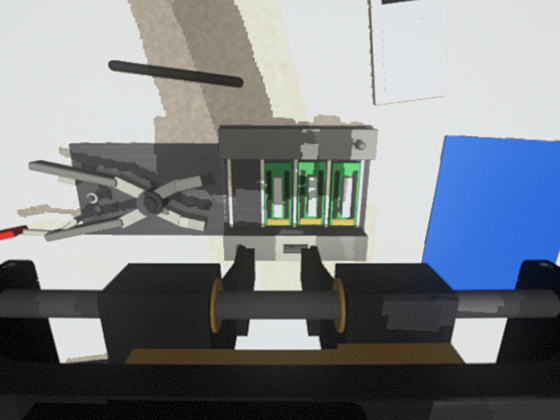

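View pics/scene14.png

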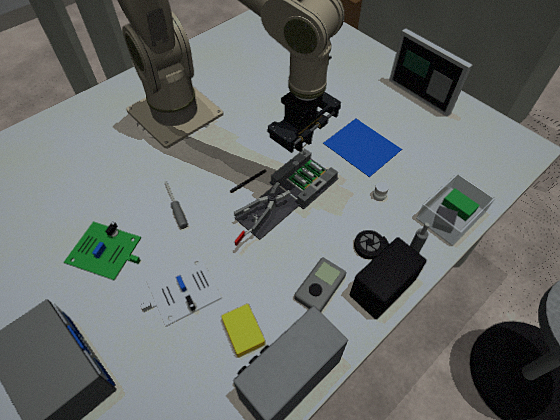

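All three modules lie in bays and the mat is empty. The cover is still at scene (185,290). I'm moving over it.

Emit:
drive_tool(
  moves="0.004 -0.05 0.02 -4 0.7; 0.004 -0.05 0.02 -4 0.7; 0.004 -0.05 0.02 -5 0.7; 0.004 -0.05 0.02 -5 0.7; 0.004 -0.05 0 0 0.7; 0.004 -0.05 0 0 0.7; 0.004 -0.05 0 0 0.7; 0.004 -0.05 0 0 0.7; 0.004 -0.045 0 0 0.7; 0 0 0 0 0.7; 0 0 0 0 0.7; 0 0 0 0 0.7",
)

```text
time: 28.8
ee_pos: [0.5338, -0.3489, 0.2395]
eef_rot: [0.089, 0.702, -0.088, 0.701]
ft_force: [1.0, 0.1, 0.9]
width: 0.026
```

Run:
```python
from h import *
snap('wrist','wrist15')
```

```text
(no output)
```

View pics/wrist15.png

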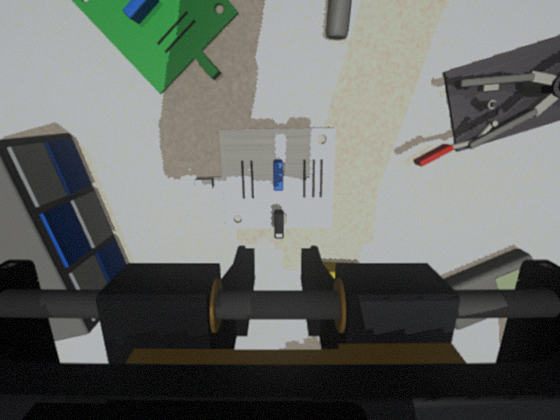

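Candidates: the silver plate at wrist px (278,178), with holes at (322,140) and (238,219) and its lug at (205,182), and the green board at (155,35). The silver one fits "aluminium" and the hole layout, so that is the cover. I'll confirm it in a crop.

Run:
```python
from h import *
im=cv2.imread('pics/wrist15.png');cv2.imwrite('pics/w15.png',cv2.resize(im[115:250,185:350],None,fx=4.4,fy=4.4,interpolation=cv2.INTER_CUBIC))
```

```text
(no output)
```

View pics/w15.png

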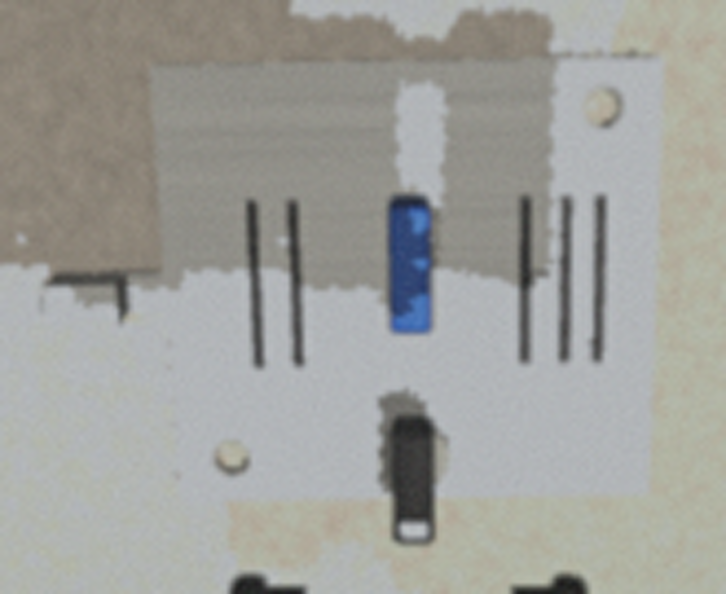

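Run:
```python
from h import *
from bench import r
c=load('wrist15'); f=lambda a:np.array(a)/4.4+[185,115]
u=f([(152,66),(658,57),(648,495),(603,106),(233,457),(391,208),(431,208),(431,331),(391,331),(394,422),(433,422),(434,543),(394,543)])
o=[(-66,-73,5),(-66,73,5),(66,73,5),(-52,56,5),(52,-56,5),(-28,-6,30),(-28,6,30),(8,6,30),(8,-6,30),(35,-6,37),(35,6,37),(69,6,37),(69,-6,37)]
p=fitz(c,u,o,[.545,-.355,-.25,0]); p2=fitz(c,u,o,[.545,-.355,-.25],-.002)
g=lambda p:(p[0]-.01*np.cos(p[2]),p[1]-.01*np.sin(p[2]))
s=r.read_state();print(g(p),g(p2),s['ee_pos'])
```

```text
[ 0.5392 -0.347  -0.2351 -0.0044] [[0.2, -0.2], [0.8, -0.1], [-0.4, -1.3], [-0.4, 0.3], [0.1, -0.7], [-0.7, -0.4], [0.0, -0.6], [0.3, 0.2], [-0.1, 0.3], [-0.4, 1.9], [0.2, 1.7], [0.3, -0.7], [0.1, -0.5]]
[ 0.5386 -0.3469 -0.2351] [[-0.1, -0.5], [1.1, -0.5], [-0.2, -1.0], [-0.2, -0.0], [-0.1, -0.6], [-0.8, -0.6], [0.0, -0.7], [0.4, 0.2], [-0.2, 0.4], [-0.5, 2.0], [0.2, 1.9], [0.3, -0.3], [0.0, -0.2]]
(np.float64(0.5294452433812572), np.float64(-0.3446575805580675)) (np.float64(0.5289214208568169), np.float64(-0.3445666667557434)) [ 0.53369562 -0.34909059  0.23969767]
```

Emit:
drive_tool(
  moves="-0.0045 0.0045 -0.05 1 0.65; 0 0 -0.05 0 0.65; 0 0 -0.05 0 0.65; 0 0 -0.04 0 0.65; 0 0 -0.01 0 0.65; 0 0 0 0 0.65; 0 0 0 0 0.65",
)

```text
time: 29.72
ee_pos: [0.5301, -0.3464, 0.0419]
eef_rot: [0.083, 0.701, -0.083, 0.703]
ft_force: [0.5, -0.5, 0.8]
width: 0.0306
```

Run:
```python
from h import *
snap('wrist','wrist16')
im=cv2.imread('pics/wrist16.png');cv2.imwrite('pics/w16.png',cv2.resize(im[80:330,120:440],None,fx=2.4,fy=2.4,interpolation=cv2.INTER_CUBIC))
```

```text
(no output)
```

View pics/w16.png

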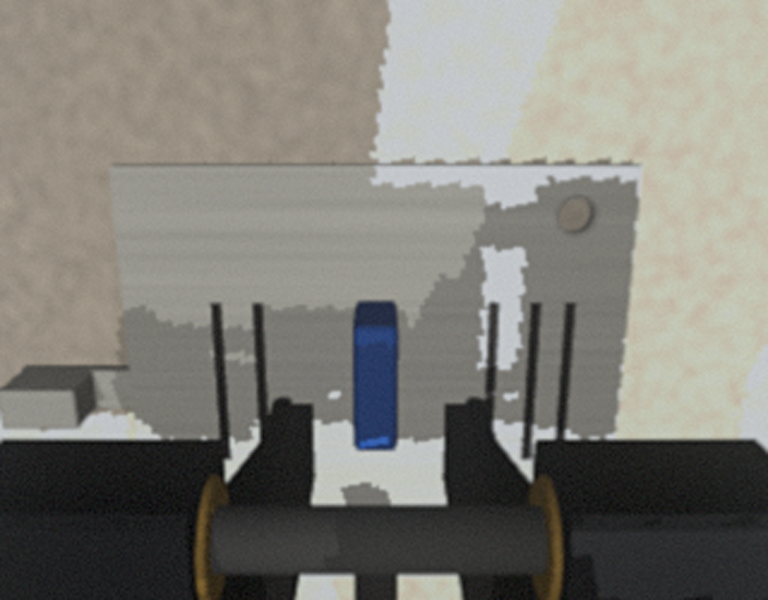

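Emit:
drive_tool(
  moves="0 0 -0.02 0 0.65; 0 0 -0.012 0 0.65; 0 0 -0.006 0 0.65; 0 0 0 0 0.65; 0 0 0 0 1; 0 0 0 0 1; 0 0 0 0 1; 0 0 0 0 1; 0 0 0 0 1; 0 0 0 0 1; 0 0 0 0 1; 0 0 0 0 1",
  newtons=50,
)

```text
time: 31.28
ee_pos: [0.529, -0.3462, 0.0021]
eef_rot: [0.083, 0.702, -0.083, 0.702]
ft_force: [-1.7, -0.6, 5.1]
width: 0.0112
```

Emit:
drive_tool(
  moves="0 0 0.02 0 1; 0 0 0.04 0 1; 0 0 0.05 0 1; -0.004 0.03 0.02 2 1; -0.005 0.05 0 3 1; -0.005 0.05 0 3 1; -0.005 0.05 0 3 1; -0.005 0.05 0 3 1; -0.005 0.05 0 3 1; -0.005 0.05 0 0 1; -0.005 0.05 0 0 1; -0.0044 0.05 0 0 1; 0 0.03 0 0 1; 0 0 0 0 1; 0 0 0 0 1; 0 0 0 0 1",
)

```text
time: 33.28
ee_pos: [0.4854, 0.1129, 0.1318]
eef_rot: [-0.021, 0.707, 0.021, 0.707]
ft_force: [-0.2, -0.5, -4.3]
width: 0.0115
```

Run:
```python
from h import *
snap('wrist','wrist17');snap('side','side17')
im=cv2.imread('pics/wrist17.png');cv2.imwrite('pics/w17.png',cv2.resize(im[60:300,40:480],None,fx=1.8,fy=1.8,interpolation=cv2.INTER_CUBIC))
```

```text
(no output)
```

View pics/w17.png

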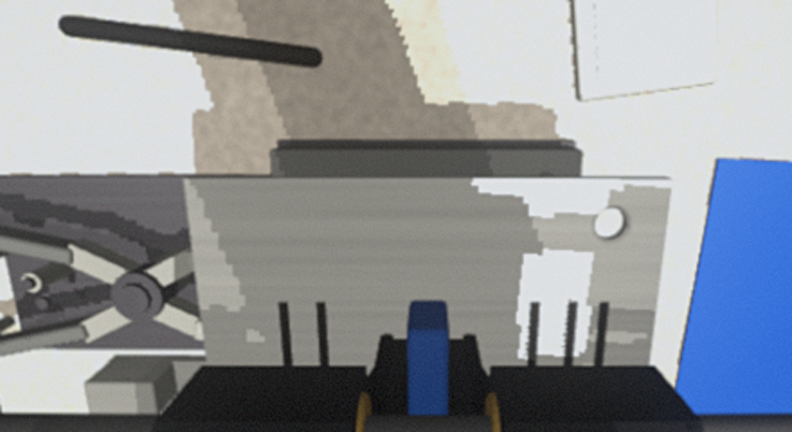

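View pics/side17.png

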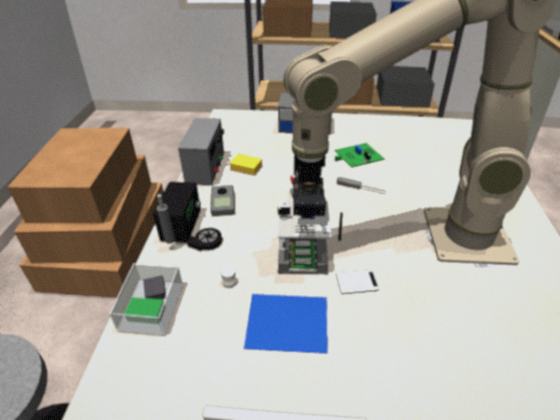

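Run:
```python
from h import *
c=load('wrist17'); f=lambda a:np.array(a)/1.8+[40,60]
u=f([(185,178),(670,178),(609,222)])
for z in(.1297,.127):
  p=fitz(c,u,[(-66,-73,5),(-66,73,5),(-52,56,5)],[.4955,.114,.06],z)
# station -x block visible outer edge
u=f([(273,149),(581,149)])
print(onz(c,u,.035))
```

```text
[0.4948 0.1148 0.0605] [[-1.2, 0.0], [0.5, -0.4], [0.7, 0.7]]
[0.4951 0.115  0.0599] [[1.4, -0.2], [-1.0, -0.4], [-0.4, 0.2]]
[[0.43365502 0.03914471 0.035     ]
 [0.42518392 0.18243332 0.035     ]]
```

Emit:
drive_tool(
  moves="0.0006 -0.0007 -0.03 0 1; 0 0 -0.025 0 1; 0 0 -0.012 0 1; 0 0 0 0 1; 0 0 0 0 1; 0 0 0 0 1",
)

```text
time: 34.12
ee_pos: [0.4867, 0.1136, 0.0656]
eef_rot: [-0.022, 0.706, 0.022, 0.707]
ft_force: [-0.4, -1.1, -4.5]
width: 0.0116
```

Run:
```python
from h import *
snap('wrist','wrist18');snap('scene','scene18')
im=cv2.imread('pics/wrist18.png');cv2.imwrite('pics/w18.png',cv2.resize(im[90:300,100:460],None,fx=2.2,fy=2.2,interpolation=cv2.INTER_CUBIC))
im=cv2.imread('pics/scene18.png');cv2.imwrite('pics/s18.png',cv2.resize(im[120:260,220:380],None,fx=4.2,fy=4.2,interpolation=cv2.INTER_CUBIC))
```

```text
(no output)
```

View pics/w18.png

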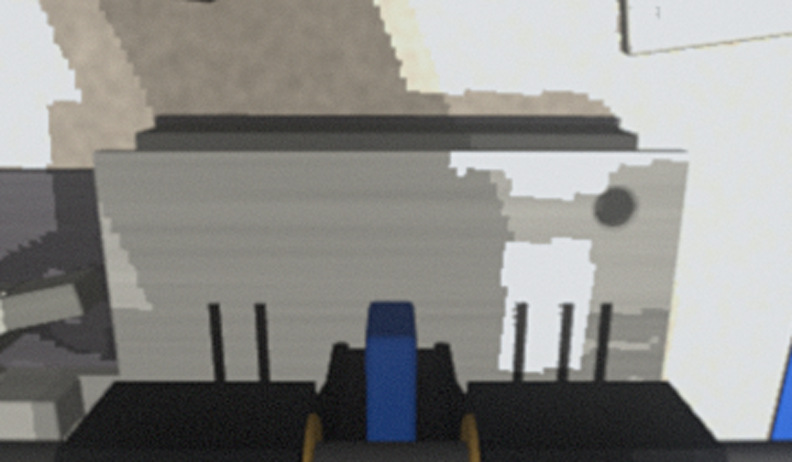

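View pics/s18.png

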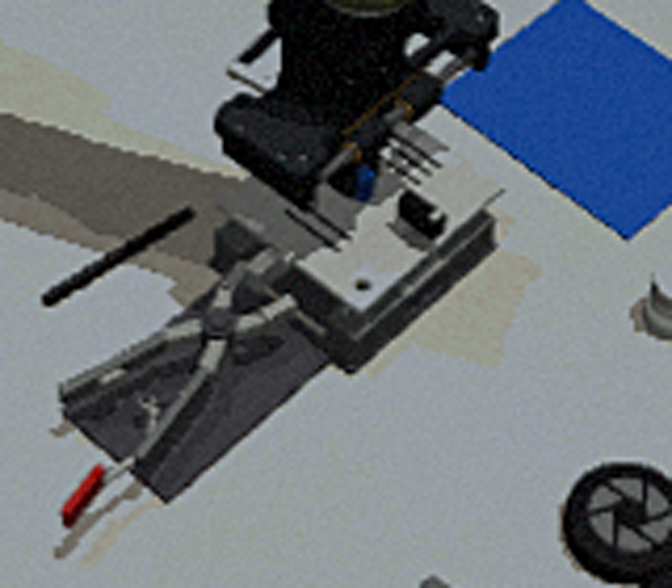

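Run:
```python
from h import *
c=load('wrist18'); f=lambda a:np.array(a)/2.2+[100,90]
u=f([(95,151),(688,151),(614,207)])
for z in(.0635,.061):
  p=fitz(c,u,[(-66,-73,5),(-66,73,5),(-52,56,5)],[.4955,.114,.06],z)
u=f([(136,134),(636,134)]); print(onz(c,u,.035))
im=cv2.imread('pics/wrist18.png');a=im[165:205,355:405];cv2.imwrite('pics/w18h.png',cv2.convertScaleAbs(cv2.resize(a,None,fx=12,fy=12,interpolation=cv2.INTER_CUBIC),alpha=1.6))
```

```text
[0.496  0.1156 0.0606] [[-1.1, 0.1], [0.6, 0.1], [0.5, 0.1]]
[0.4963 0.1159 0.06  ] [[1.3, -0.1], [-0.8, 0.1], [-0.5, -0.3]]
[[0.43430958 0.03777674 0.035     ]
 [0.42552465 0.18264573 0.035     ]]
```

View pics/w18h.png

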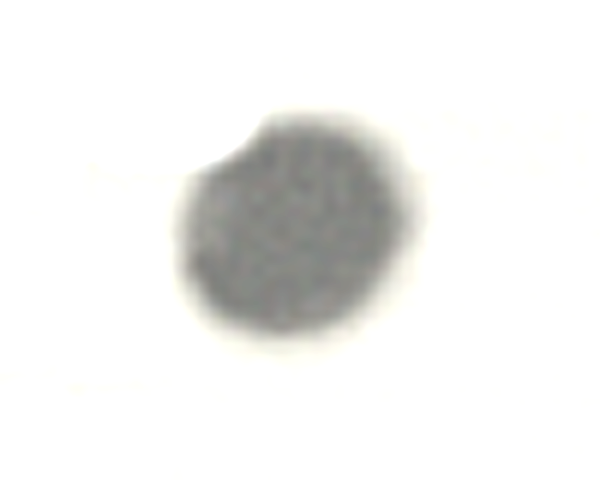

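Emit:
drive_tool(
  moves="-0.0004 -0.0014 -0.005 0 1; 0 0 -0.005 0 1; 0 0 -0.003 0 1; 0 0 -0.002 0 1; 0 0 0 0 1; 0 0 0 0 1",
)

```text
time: 34.98
ee_pos: [0.4857, 0.1121, 0.0498]
eef_rot: [-0.022, 0.707, 0.022, 0.707]
ft_force: [-1.0, -0.4, -3.0]
width: 0.0117
```

Emit:
drive_tool(
  moves="0 0 -0.002 0 1; 0 0 -0.002 0 1; 0 0 0 0 1",
)

```text
time: 35.35
ee_pos: [0.4855, 0.112, 0.0455]
eef_rot: [-0.022, 0.707, 0.022, 0.707]
ft_force: [0.2, -0.1, -3.5]
width: 0.0115
```

Emit:
drive_tool(
  moves="0 0 -0.002 0 1; 0 0 -0.002 0 1; 0 0 0 0 1",
)

```text
time: 35.72
ee_pos: [0.4855, 0.112, 0.0415]
eef_rot: [-0.022, 0.707, 0.022, 0.707]
ft_force: [-1.1, -0.4, -3.7]
width: 0.0115
```

Emit:
drive_tool(
  moves="0 0 -0.002 0 1; 0 0 -0.001 0 1; 0 0 0 0 1",
)

```text
time: 36.1
ee_pos: [0.4855, 0.112, 0.0386]
eef_rot: [-0.022, 0.707, 0.022, 0.707]
ft_force: [0.2, 0.7, -3.4]
width: 0.0116
```

Emit:
drive_tool(
  moves="0 0 -0.001 0 1; 0 0 0 0 1",
)

```text
time: 36.35
ee_pos: [0.4857, 0.1121, 0.038]
eef_rot: [-0.022, 0.707, 0.022, 0.707]
ft_force: [-2.6, 0.5, 3.5]
width: 0.0117
```

Emit:
drive_tool(
  moves="0 0 0 0 0.7; 0 0 0 0 0.7; 0 0 0 0 0.65; 0 0 0 0 0.65; 0 0 0.03 0 0.65; 0 0 0.05 0 0.65; 0 0 0.05 0 0.65; 0 0 0.04 0 0.65; 0 0 0 0 0.65; 0 0 0 0 0.65; 0 0 0 0 0.65",
)

```text
time: 37.72
ee_pos: [0.4849, 0.1118, 0.2063]
eef_rot: [-0.022, 0.708, 0.022, 0.706]
ft_force: [-0.2, 1.1, -0.0]
width: 0.0307
```

Run:
```python
from h import *
snap('wrist','wrist19');snap('scene','scene19')
im=cv2.imread('pics/wrist19.png');cv2.imwrite('pics/w19.png',cv2.resize(im[90:300,50:410],None,fx=2.2,fy=2.2,interpolation=cv2.INTER_CUBIC))
im=cv2.imread('pics/scene19.png');cv2.imwrite('pics/s19.png',cv2.resize(im[120:260,220:380],None,fx=4.2,fy=4.2,interpolation=cv2.INTER_CUBIC))
```

```text
(no output)
```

View pics/w19.png

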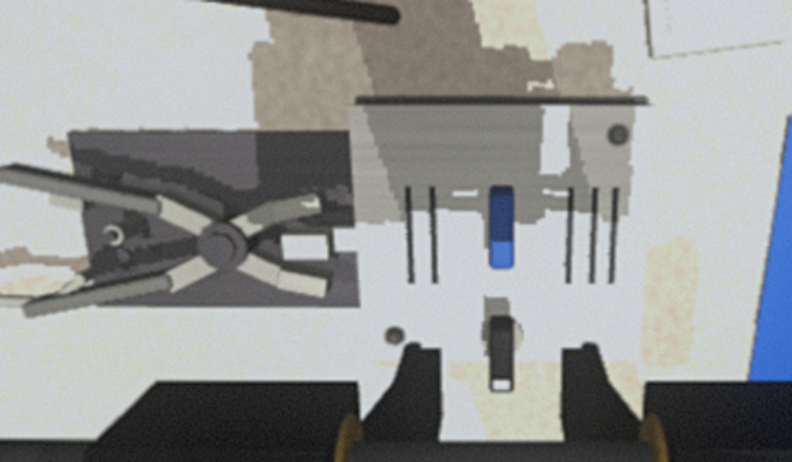

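View pics/s19.png

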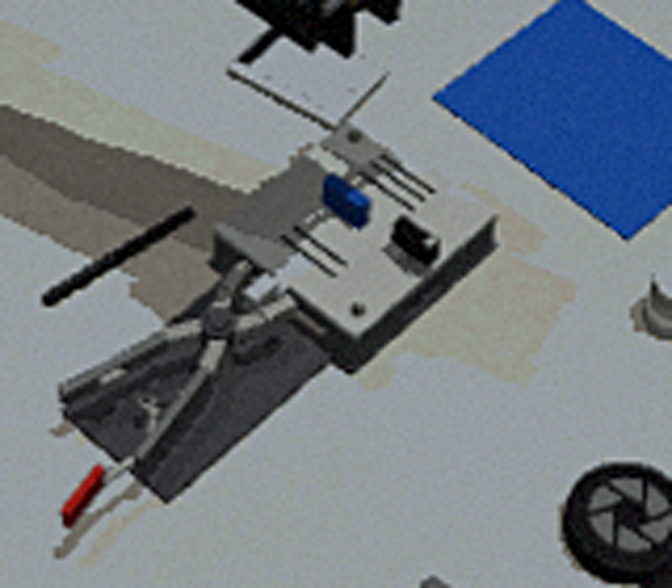

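Run:
```python
from h import *
c=load('wrist19'); f=lambda a:np.array(a)/2.2+[50,90]
u=f([(618,134),(395,335),(491,206),(512,206),(512,268),(491,268),(350,105),(647,105),(334,233),(334,252)])
o=[(-52,56,46),(52,-56,46),(-28,-6,66),(-28,6,66),(8,6,66),(8,-6,66),(-66,-73,41),(-66,73,41),(-6,-84,56),(6,-84,56)]
p=fitz(c,u[:8],o[:8],[.4955,.114,.06],-.002)
p=fitz(c,u[:8],o[:8],[.4955,.114,.06,0])
q=onz(c,f([(222,246),(318,203),(322,290),(283,236),(330,260)]),.052)
R=np.array([[np.cos(p[2]),-np.sin(p[2])],[np.sin(p[2]),np.cos(p[2])]])
print((q[:,:2]-p[:2])@R*1000)
hm=p[:2]+R@[0,-.145]
```

```text
[0.497  0.1143 0.0672] [[-0.2, 1.7], [-0.4, 2.5], [-1.5, -4.4], [0.8, -4.4], [0.8, 1.3], [-1.1, 1.4], [-1.0, 1.8], [2.5, 0.9]]
[ 0.4979  0.1144  0.067  -0.0069] [[-0.9, 2.1], [0.3, 1.6], [-1.4, -4.4], [0.7, -4.4], [0.8, 0.8], [-1.0, 0.9], [0.1, 2.4], [1.5, 1.5]]
[[  -2.85871751 -136.60466216]
 [ -23.91726377  -87.64558454]
 [  20.18717274  -89.29492254]
 [  -7.70007821 -106.08475161]
 [   4.62963407  -84.0811368 ]]
```

The cover is home: both pegs show through the holes at w19 (618,134) and (395,335), and the lug at (305,245) lies between the jaws. Next is the pliers squeeze.

Emit:
drive_tool(
  moves="0.004 -0.02 0 -10 0; 0.004 -0.02 0 -10 0; 0.004 -0.02 0 -10 0; 0.004 -0.02 0 -10 0; 0.004 -0.02 0 -10 0; 0.004 -0.014 0 -10 0; 0 0 0 -10 0; 0 0 0 -10 0; 0 0 0 -10 0; 0 0 0 0 0; 0 0 0 0 0; 0 0 0 0 0; 0 0 0 0 0",
)

```text
time: 39.45
ee_pos: [0.5096, -0.002, 0.2076]
eef_rot: [0.484, 0.515, -0.484, 0.515]
ft_force: [-0.5, 0.3, -0.1]
width: 0.0871
```

Run:
```python
from h import *
from bench import r
s=r.read_state();print(s['joint_positions'],s['ee_pos'])
snap('wrist','wrist20')
```

```text
[ 0.18542919  0.09667653 -0.28759972  1.75441222  0.02842561  1.29455802
 -0.04643341] [ 0.50960009 -0.00198797  0.2076338 ]
```

View pics/wrist20.png

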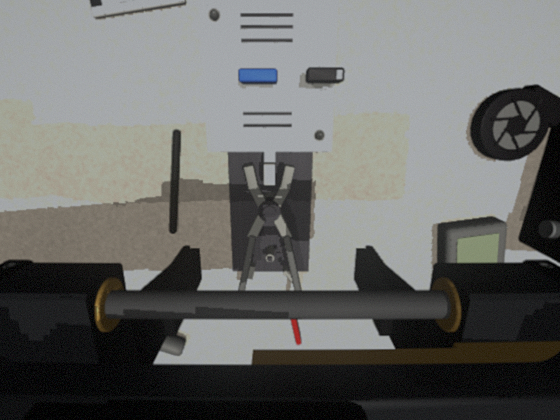

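Run:
```python
from h import *
c=load('wrist20')
P=onz(c,[(214.5,15),(320,135)],.047); d=P[1]-P[0]; yaw=np.arctan2(d[1],d[0])-np.arctan2(-112,104); ctr=P.mean(0)
print(np.linalg.norm(d),yaw,ctr)
for yaw,ct in((yaw,ctr[:2]),(.062,np.array([.4957,.1142]))):
    R=np.array([[np.cos(yaw),-np.sin(yaw)],[np.sin(yaw),np.cos(yaw)]])
    q=onz(c,[(269,211),(244,290),(298,290),(297,340)],.054)
    print((q[:,:2]-ct)@R*1000, ct+R@[0,-.217])
print(onz(c,[(269,211)],.058), onz(c,[(242,287),(300,287)],.054))
```

```text
0.1503926098233105 0.06442844691542826 [0.49645049 0.11335614 0.047     ]
[[  -1.93881601 -134.62571202]
 [ -32.24300482 -231.40699501]
 [  31.0145264  -231.59832374]
 [  31.01473506 -302.22323058]] [ 0.51042179 -0.10319363]
[[  -0.91512157 -135.51876625]
 [ -30.98419305 -232.37335591]
 [  32.27361628 -232.41106667]
 [  32.44533361 -303.03576476]] [ 0.50914538 -0.10238306]
[[ 0.50321238 -0.01987349  0.058     ]] [[ 0.47672319 -0.11580833  0.054     ]
 [ 0.54431834 -0.11165229  0.054     ]]
```

Emit:
drive_tool(
  moves="0 -0.05 0 0 0; 0 -0.049 0 0 0; 0 0 -0.05 0 0; 0 0 -0.05 0 0; 0 0 -0.02 0 0; 0 0 0 0 0; 0 0 0 0 0; 0 0 0 0 0",
)

```text
time: 40.5
ee_pos: [0.5105, -0.1011, 0.089]
eef_rot: [0.485, 0.514, -0.484, 0.516]
ft_force: [-0.9, -0.5, 0.6]
width: 0.0875
```

Run:
```python
from h import *
from bench import r
print(r.read_state()['ee_pos'])
snap('wrist','wrist21');snap('side','side21');snap('scene','scene21')
im=cv2.imread('pics/scene21.png');cv2.imwrite('pics/s21.png',cv2.resize(im[140:280,180:360],None,fx=4,fy=4,interpolation=cv2.INTER_CUBIC))
```

```text
[ 0.51052257 -0.10109105  0.08904655]
```

View pics/wrist21.png

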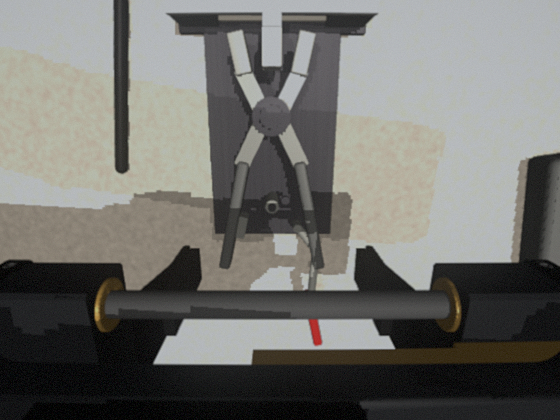

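View pics/s21.png

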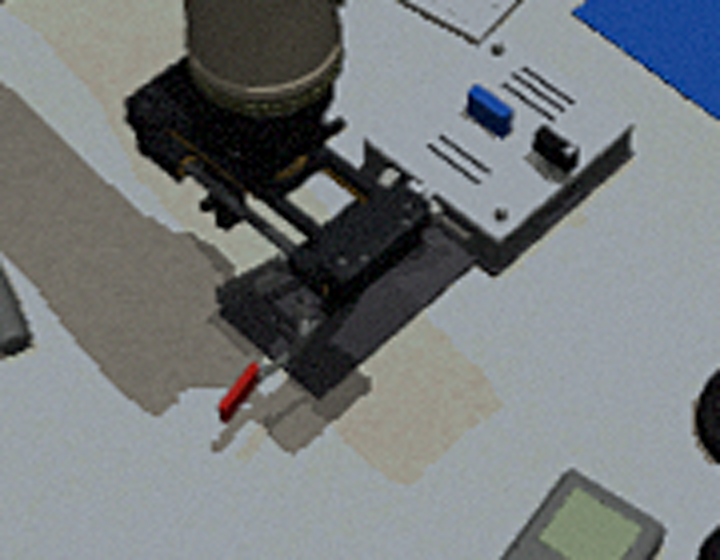

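Run:
```python
from h import *
c=load('wrist21')
print(proj(c,[(.5105,-.1011,.046)]))
R=lambda y:np.array([[np.cos(y),-np.sin(y)],[np.sin(y),np.cos(y)]])
q=onz(c,[(225,265),(318,265),(232,200),(308,200),(271,117),(240,160),(302,160)],.052)
print((q[:,:2]-[.4958,.1142])@R(.062)*1000)
print('tcp',(np.array([.5105,-.1011])-[.4958,.1142])@R(.062)*1000)
```

```text
[[275.43171242 231.33551977]]
[[ -35.73152427 -239.82090907]
 [  32.53368174 -240.00679434]
 [ -28.42731421 -190.4389643 ]
 [  23.81608582 -190.55032451]
 [  -1.24473081 -135.66307119]
 [ -21.957797   -163.01561194]
 [  19.10087629 -163.08963711]]
tcp [   1.33170601 -215.79714215]
```

Emit:
drive_tool(
  moves="-0.002 0 -0.03 0 0; 0 0 -0.02 0 0; 0 0 -0.007 0 0; 0 0 0 0 0; 0 0 0 0 0.3; 0 0 0 0 0.4; 0 0 0 0 0.4; 0 0 0 0 0.5; 0 0 0 0 0.5; 0 0 0 0 0.6; 0 0 0 0 0.6; 0 0 0 0 0.6",
  newtons=22,
)

```text
time: 42.15
ee_pos: [0.5079, -0.1009, 0.0309]
eef_rot: [0.485, 0.515, -0.484, 0.515]
ft_force: [0.1, 0.6, 0.3]
width: 0.0356
```

Emit:
drive_tool(
  moves="0 0 0 0 0.65; 0 0 0 0 0.65; 0 0 0 0 0.65; 0 0 0 0 0.65",
)

```text
time: 42.65
ee_pos: [0.5062, -0.1009, 0.0305]
eef_rot: [0.484, 0.516, -0.485, 0.514]
ft_force: [-6.9, -0.0, 5.6]
width: 0.0307
```

Run:
```python
from h import *
snap('wrist','wrist22')
```

```text
(no output)
```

View pics/wrist22.png

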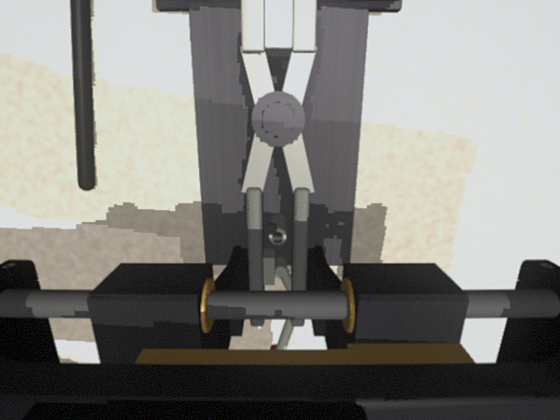

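Emit:
drive_tool(
  moves="0 0 0 0 0.4; 0 0 0 0 0.2; 0 0 0 0 0.2; 0 0 0 0 0.2; 0 0 0.04 0 0.2; 0 0 0.05 0 0.2; 0 0.02 0.05 0 0.2; 0 0.04 0.03 0 0.2; 0 0 0 0 0.3; 0 0 0 0 0.5; 0 0 0 0 0.6",
)

```text
time: 44.08
ee_pos: [0.5071, -0.0421, 0.1996]
eef_rot: [0.484, 0.515, -0.485, 0.514]
ft_force: [-0.1, -0.3, -0.3]
width: 0.0483
```

Run:
```python
from h import *
snap('wrist','wrist23')
```

```text
(no output)
```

View pics/wrist23.png

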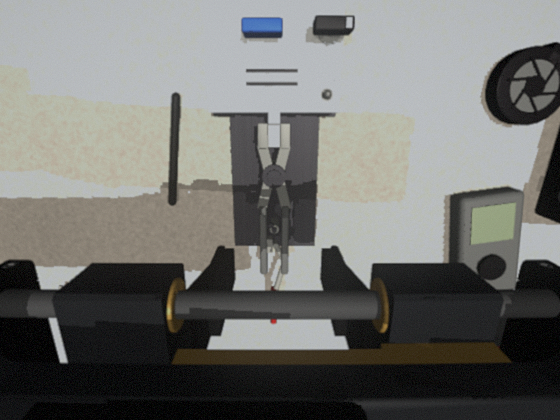

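The pliers stay locked after I let go: the jaws hold the lug at (273,133) and the handles are closed. Next is the knob.

Emit:
drive_tool(
  moves="0.0045 0.0177 0 10 0.65; 0.0045 0.0177 0 10 0.65; 0.0045 0.0177 0 10 0.65; 0.0045 0.0177 0 10 0.65; 0.0045 0.0177 0 10 0.65; 0.0045 0.0177 0 10 0.65; 0.0045 0.0177 0 10 0.65; 0.0045 0.0177 0 10 0.65; 0.0045 0.0177 0 10 0.65; 0 0 -0.05 0 0.65; 0 0 -0.04 0 0.65; 0 0 0 0 0.65; 0 0 0 0 0.65; 0 0 0 0 0.65",
  newtons=45,
)

```text
time: 45.88
ee_pos: [0.5493, 0.1185, 0.1126]
eef_rot: [-0.021, 0.706, 0.022, 0.708]
ft_force: [-0.5, -0.9, -0.6]
width: 0.0305
```

Run:
```python
from h import *
from bench import r
print(r.read_state()['ee_pos'],r.read_state()['eef_rot'])
snap('wrist','wrist24')
im=cv2.imread('pics/wrist24.png');cv2.imwrite('pics/w24.png',cv2.resize(im[80:300,120:440],None,fx=2.4,fy=2.4,interpolation=cv2.INTER_CUBIC))
```

```text
[0.5492814  0.11847767 0.11256877] [-0.02131354  0.70579523  0.0216401   0.70776446]
```

View pics/w24.png

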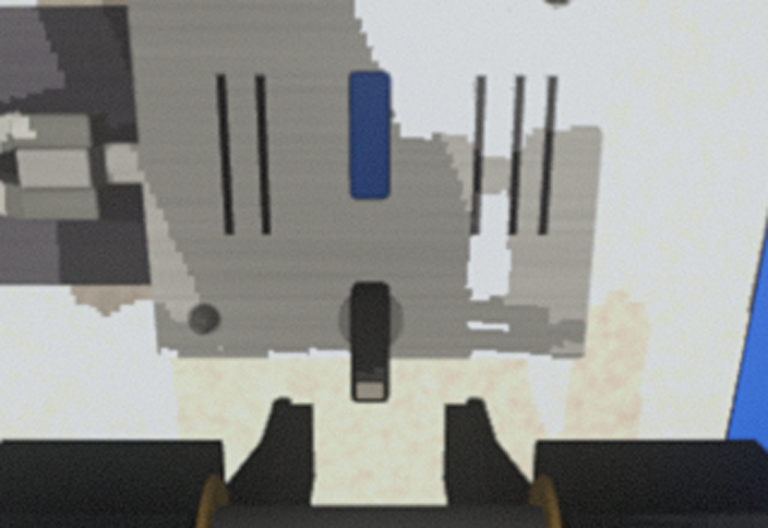

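Run:
```python
from h import *
c=load('wrist24');f=lambda a:np.array(a)/2.4+[120,80]
print(onz(c,f([(370,401),(370,292),(370,284)]),.073)); print(onz(c,f([(371,320)]),.041)); print(onz(c,f([(204,318)]),.047))
y=.0625; print(np.array([.4957,.1142])+[.052*np.cos(y)+.056*np.sin(y),.052*np.sin(y)-.056*np.cos(y)])
```

```text
[[0.56312179 0.11832271 0.073     ]
 [0.52877455 0.11634959 0.073     ]
 [0.52637381 0.11621159 0.073     ]]
[[0.54758909 0.11747837 0.041     ]]
[[0.54828285 0.06241333 0.047     ]]
[0.55109619 0.06155722]
```

Emit:
drive_tool(
  moves="-0.0022 -0.001 -0.03 0 0.65; 0 0 -0.025 0 0.65; 0 0 -0.01 0 0.65; 0 0 0 0 0.65; 0 0 0 0 1; 0 0 0 0 1; 0 0 0 0 1; 0 0 0 0 1; 0 0 0 0 1; 0 0 0 0 1; 0 0 0 0 1; 0 0 0 0 1",
  newtons=45,
)

```text
time: 47.42
ee_pos: [0.5464, 0.116, 0.046]
eef_rot: [-0.022, 0.707, 0.021, 0.707]
ft_force: [0.1, -5.9, 3.0]
width: 0.0114
```

Emit:
drive_tool(
  moves="0 0.0008 -0.004 0 1; 0 0 -0.004 0 1; 0 0 -0.003 0 1; 0 0 0 0 1",
)

```text
time: 47.92
ee_pos: [0.5465, 0.1162, 0.0353]
eef_rot: [-0.022, 0.707, 0.02, 0.707]
ft_force: [-0.8, -9.1, 9.1]
width: 0.0117
```

Emit:
drive_tool(
  moves="0 0 -0.0015 0 1; 0 0 0 0 1",
)

```text
time: 48.18
ee_pos: [0.5466, 0.1161, 0.0344]
eef_rot: [-0.022, 0.707, 0.02, 0.707]
ft_force: [-4.6, -9.3, 12.9]
width: 0.0116
```

Emit:
drive_tool(
  moves="0 -0.0015 -0.001 0 1; 0 0 0 0 1; 0 0 0 0 1",
)

```text
time: 48.55
ee_pos: [0.5466, 0.116, 0.0343]
eef_rot: [-0.022, 0.706, 0.021, 0.707]
ft_force: [-7.2, -6.1, 20.4]
width: 0.0118
```

Emit:
drive_tool(
  moves="0.0005 -0.0005 0 -8 1; 0 0 0 -8 1; 0 0 0 -8 1; 0 0 0 0 1",
)

```text
time: 49.05
ee_pos: [0.5467, 0.1157, 0.0343]
eef_rot: [0.126, 0.695, -0.127, 0.696]
ft_force: [-9.2, -6.0, 22.2]
width: 0.0113
```

Emit:
drive_tool(
  moves="-0.001 -0.0005 0 -8 1; 0 0 0 -8 1; 0 0 0 -8 1; 0 0 0 -8 1; 0 0 0 -8 1; 0 0 0 -8 1; 0 0 0 -8 1; 0 0 0 0 1; 0 0 0 0 1",
)

```text
time: 50.18
ee_pos: [0.5461, 0.1152, 0.0343]
eef_rot: [0.438, 0.555, -0.438, 0.556]
ft_force: [-6.4, -5.0, 20.4]
width: 0.0117
```

Run:
```python
from bench import r
s=r.read_state();print(s['torque'],s['eef_rot'],s['joint_positions'])
from h import *
snap('wrist','wrist25')
```

```text
[-1.34605591  1.64598454 -0.02991061] [ 0.438084    0.55462825 -0.43772035  0.55576147] [-0.10790552  0.36415559 -0.21452548  1.82085691  0.09363459  0.9649603
 -0.12694894]
```

View pics/wrist25.png

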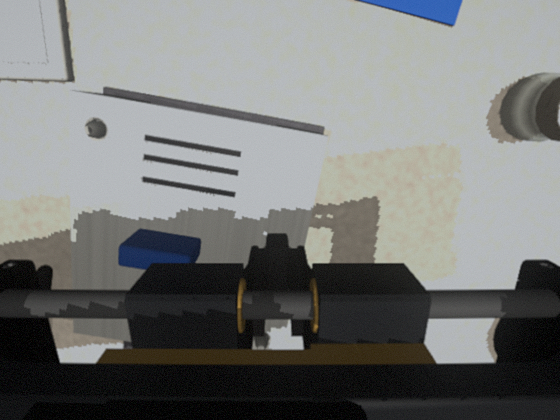

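Emit:
drive_tool(
  moves="0 0 0 -3 1; 0 0 0 -3 1; 0 0 0 0 1; 0 0 0 0 1",
)

```text
time: 50.72
ee_pos: [0.5461, 0.1151, 0.0343]
eef_rot: [0.467, 0.531, -0.466, 0.532]
ft_force: [-7.5, -5.3, 21.1]
width: 0.0117
```

Emit:
drive_tool(
  moves="0 0 0 -2 1; 0 0 0 0 1; 0 0 0 0 1",
)

```text
time: 51.1
ee_pos: [0.546, 0.1151, 0.0343]
eef_rot: [0.475, 0.523, -0.475, 0.524]
ft_force: [-6.4, -5.6, 19.9]
width: 0.0118
```

Run:
```python
from bench import r
s=r.read_state();print(s['torque'],s['eef_rot'])
```

```text
[-1.44456276  1.80953353  0.44320689] [ 0.47547983  0.52291876 -0.47522831  0.52405434]
```

The wrist moment about z rose to 0.44 N·m at about 88° turned, so the knob is at its stop. Letting go.

Emit:
drive_tool(
  moves="0 0 0.002 0 1; 0 0 0 0 0.8; 0 0 0 0 0.65; 0 0 0 0 0.65; 0 0 0 0 0.65; 0 0 0.03 0 0.65; 0 0 0.05 0 0.65; 0 -0.03 0.05 0 0.65; 0 -0.04 0.03 0 0.65; 0 0 0 0 0.65; 0 0 0 0 0.65; 0 0 0 0 0.65",
)

```text
time: 52.6
ee_pos: [0.5448, 0.0468, 0.193]
eef_rot: [0.475, 0.524, -0.475, 0.523]
ft_force: [-0.1, 0.3, -0.1]
width: 0.0305
```

Run:
```python
from h import *
snap('wrist','wrist26');snap('scene','scene26')
im=cv2.imread('pics/scene26.png');cv2.imwrite('pics/s26.png',cv2.resize(im[120:270,210:370],None,fx=4,fy=4,interpolation=cv2.INTER_CUBIC))
```

```text
(no output)
```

View pics/wrist26.png

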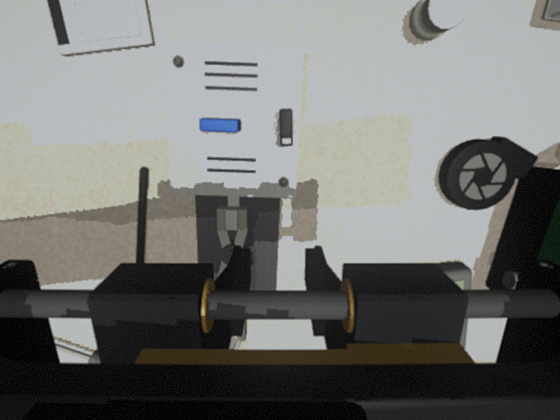

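View pics/s26.png

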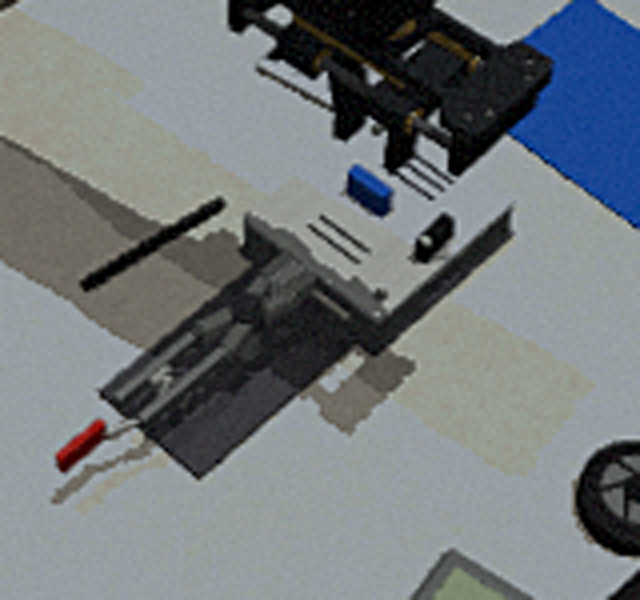

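Run:
```python
from h import *
c=load('scene26');y=.0625
R=np.array([[np.cos(y),-np.sin(y)],[np.sin(y),np.cos(y)]])
def W(p): return np.r_[R@np.array(p[:2])/1e3+[.4957,.1142],p[2]/1e3]
f=lambda P:np.round((proj(c,[W(p) for p in P])-[210,120]+.5)*4,0).tolist()
print('peg',f([(52,-56,47)]),'blue top corners',f([(-28,-6,66),(-28,6,66),(8,6,66),(8,-6,66)]))
for z in(63,73): print(z,f([(46,-17,z),(46,17,z),(58,17,z),(58,-17,z)]))
im=cv2.imread('pics/scene26.png');cv2.imwrite('pics/s26b.png',cv2.resize(im[155:205,285:345],None,fx=12,fy=12,interpolation=cv2.INTER_CUBIC))
```

```text
peg [[385.0, 288.0]] blue top corners [[350.0, 170.0], [361.0, 160.0], [399.0, 187.0], [387.0, 197.0]]
63 [[417.0, 237.0], [449.0, 210.0], [462.0, 219.0], [430.0, 247.0]]
73 [[418.0, 229.0], [450.0, 201.0], [463.0, 210.0], [431.0, 238.0]]
```

View pics/s26b.png

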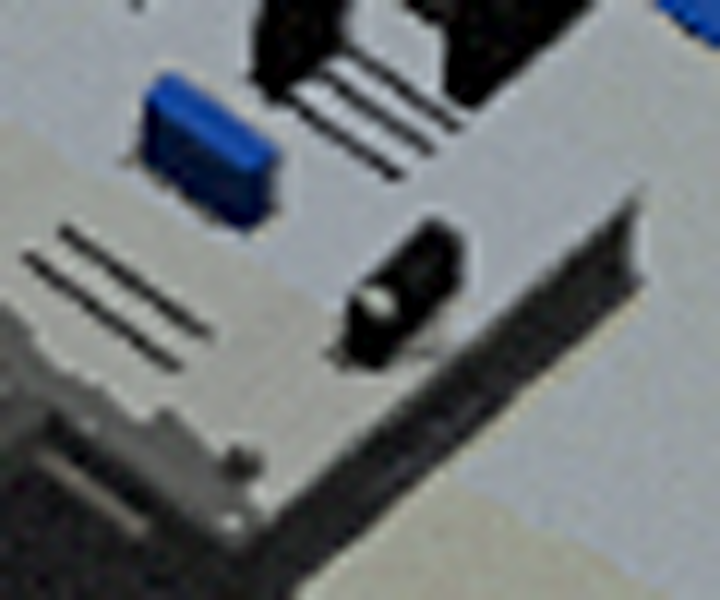

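The knob bar now lies along station y with its white mark at -y. Its top fits z of about 63 mm rather than 73 mm, so the fastener holds. Next is the lever, after checking the driver's position.

Run:
```python
from h import *
y=.0625
R=np.array([[np.cos(y),-np.sin(y)],[np.sin(y),np.cos(y)]])
q=onz(load('wrist20'),[(172,345),(188,340)],.02); print((q[:,:2]-[.4957,.1142])@R*1000)
c=load('scene26'); g=lambda a:np.array(a)/4+[210,120]
q=onz(c,g([(104,424),(60,462),(82,438)]),.062); print((q[:,:2]-[.4957,.1142])@R*1000)
q=onz(load('scene21'),[(181,222),(187,224),(175,200)],.015); print((q[:,:2]-[.4957,.1142])@R*1000)
p=[.4957,.1142]+R@[-.038,-.290];print('target',p)
```

```text
[[-137.57510931 -339.63689562]
 [-114.62596438 -331.15467767]]
[[ 2.44686762e+00 -2.72387334e+02]
 [ 3.12641602e+00 -3.11103367e+02]
 [ 2.34711160e-02 -2.89351093e+02]]
[[-138.53618211 -348.98312102]
 [-121.8645684  -341.89888473]
 [-207.9783013  -314.14752118]]
target [ 0.4758874  -0.17760723]
```

Emit:
drive_tool(
  moves="-0.014 -0.045 0 0 1; -0.014 -0.045 0 0 1; -0.014 -0.045 0 0 1; -0.014 -0.045 0 0 1; -0.013 -0.0445 0 0 1; 0 0 0 0 1; 0 0 -0.05 0 1; 0 0 -0.03 0 1; 0 0 0 0 1; 0 0 0 0 1",
  newtons=20,
)

```text
time: 53.95
ee_pos: [0.4774, -0.1784, 0.1154]
eef_rot: [0.475, 0.523, -0.475, 0.524]
ft_force: [1.2, 0.9, 0.9]
width: 0.0006
```

Run:
```python
from h import *
snap('wrist','wrist27');snap('scene','scene27')
im=cv2.imread('pics/scene27.png');cv2.imwrite('pics/s27.png',cv2.resize(im[140:280,160:340],None,fx=4,fy=4,interpolation=cv2.INTER_CUBIC))
```

```text
(no output)
```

View pics/wrist27.png

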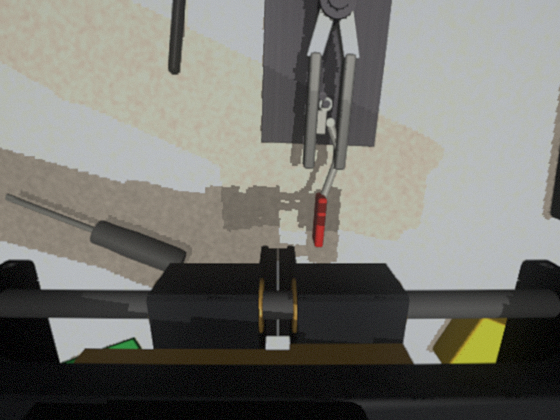

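View pics/s27.png

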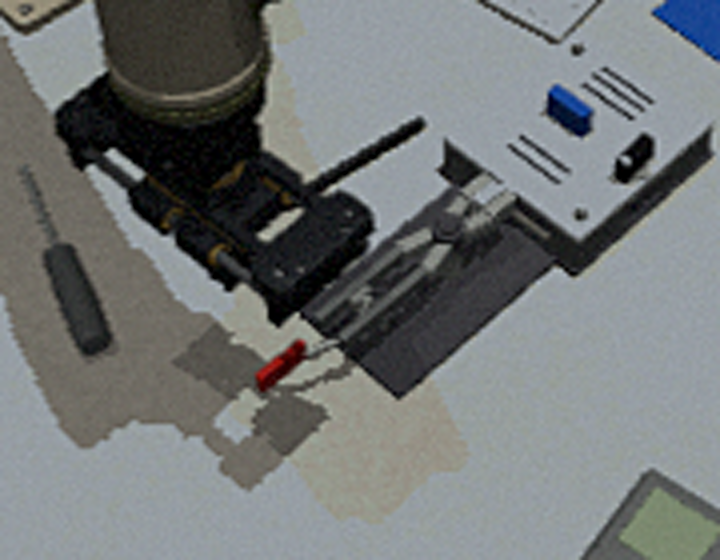

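Emit:
drive_tool(
  moves="0 0.003 -0.04 0 1; 0 0 -0.03 0 1; 0 0 -0.01 0 1; 0 0 0 0 1; 0.008 0.0005 0 0 1; 0.006 0.0004 0 0 1; 0.005 0.0003 0 0 1; 0 0 0 0 1",
)

```text
time: 55.05
ee_pos: [0.4959, -0.1746, 0.0343]
eef_rot: [0.475, 0.523, -0.475, 0.524]
ft_force: [-0.8, 0.7, -0.3]
width: 0.0005
```

Emit:
drive_tool(
  moves="0.005 0.0003 0 0 1; 0.005 0.0003 0 0 1; 0.005 0.0003 0 0 1; 0 0 0 0 1",
)

```text
time: 55.55
ee_pos: [0.5103, -0.1744, 0.034]
eef_rot: [0.475, 0.523, -0.476, 0.523]
ft_force: [-2.0, -2.8, -0.6]
width: 0.0005
```

Emit:
drive_tool(
  moves="0.005 0.0003 0 0 1; 0.005 0.0003 0 0 1; 0 0 0 0 1",
)

```text
time: 55.92
ee_pos: [0.5214, -0.1723, 0.0343]
eef_rot: [0.476, 0.524, -0.475, 0.524]
ft_force: [0.1, 0.1, 0.9]
width: 0.0003
```

Contact was felt at 0.510 and gone by 0.521, so the pliers probably sprang open. I'll back off, rise and look.

Emit:
drive_tool(
  moves="-0.01 0 0 0 1; -0.01 0 0 0 1; 0 0 0.04 0 1; 0 0 0.05 0 1; 0 -0.01 0.05 0 1; 0 0.0 0 0 1; 0 0 0 0 1",
)

```text
time: 56.8
ee_pos: [0.4997, -0.183, 0.1737]
eef_rot: [0.475, 0.524, -0.475, 0.523]
ft_force: [-0.1, 0.1, -0.4]
width: 0.0006
```

Run:
```python
from h import *
snap('wrist','wrist28');snap('scene','scene28');snap('side','side28')
im=cv2.imread('pics/scene28.png');cv2.imwrite('pics/s28.png',cv2.resize(im[140:280,160:340],None,fx=4,fy=4,interpolation=cv2.INTER_CUBIC))
```

```text
(no output)
```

View pics/wrist28.png

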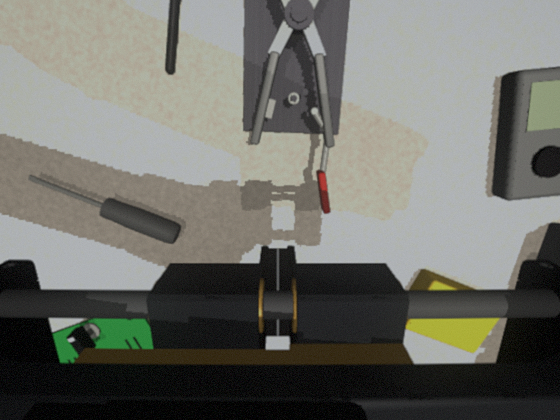

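View pics/s28.png

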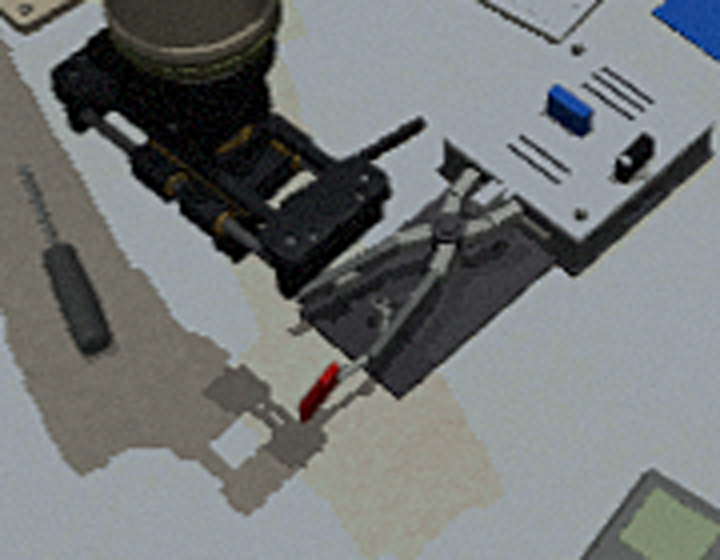

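View pics/scene28.png

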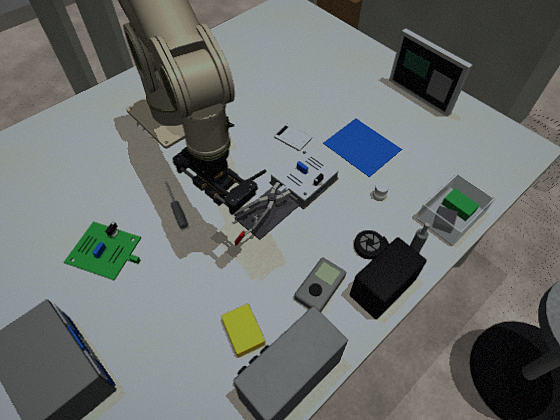

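View pics/side28.png

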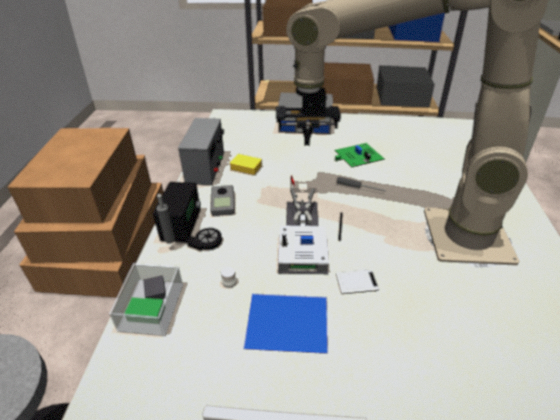

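The final views show the cover home at scene (303,172), the knob turned at (319,180), the pliers open at (262,205), the mat empty and the bystanders undisturbed. Handing in.

```bash
python3 -c "
from bench import ticket
print(ticket.close_job())"
```

```text
the job is handed in; nothing more can be done
None
```

I finished every step in the order asked and handed the job in at about 57 s; the hand-in gives no verdict.

- **Modules:** There were three. I laid them rib-up in the bays at y = 51, 17 and -17 mm, and the last look before covering showed each between its rails.
- **Cover:** It went down without touching the pegs and met the block tops at the expected height. Both pegs showed through the holes and the lug was between the jaws.
- **Pliers:** They snapped over at about 31 mm across the handles. They were still locked in the pictures after I let go and again after the knob was turned.
- **Knob:** I pushed it to its stop at about 20 N and turned it about 88° (tool angle) to its end stop. After I let go, its top was about 10 mm lower than at the start, so the fastener is holding.
- **Release lever:** I pushed it to +x and the pliers sprang open. The last pictures show the cover still seated, the mat empty and the other things where they were. I did not measure the bystanders' positions.

**Disagreements along the way:**
- The fingertips turned out to be about 20 mm higher relative to the TCP than the description says. My first two grasps of a module closed on air, and closed fingers pressed one rib at about 16 N. I corrected for this afterwards.
- The scene camera placed things a few millimetres differently from the wrist camera. I relied on the wrist camera and on contact forces.

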